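# Clear a hook and hang the peg frame on its two hooks

### The arm

A 6-joint arm with a two-finger parallel gripper is mounted at the origin on the work surface. World frame = base frame: x ahead of the robot, y to its left, z up, the work surface at z = 0. Lengths are in mm, angles in rad, forces in N, time in s.
With the tool pointing down it reaches from about 275 to 1000 mm from the base axis. Payload 8.4 kg.
Tool frame: the origin (TCP) lies on the mounting face of the last link; the fingertips stand 173 mm ahead of it and the grasp point (between the pads) lies 155 mm ahead of it; z points along the fingers, y is the direction in which the jaws open and shut (so a half turn about z gives the same grasp; the last joint's range is limited). The gripper opens to 85 mm and grips with 20 to 120 N. Pads are 22 mm wide; open, the fingers measure 114 mm over their backs; the gripper's body (76 mm by 85 mm) begins 54 mm behind the grasp point. The pads swing forward as they close: fully open they stand 13 mm farther back than shut.
Start: joints at [-1.204, 0.353, 1.633, -0, 1.155, -0.002], TCP at [225.309, -582.98, 404.681] pointing down, gripper open.
Joint ranges: [-2.63, 2.63], [-0.92, 2.1], [0.06, 2.66], [-1.3, 4.44], [0, 2.69], [-3.02, 3.02]. Speed limits (rad/s): [2.22, 2.22, 2.79, 3.14, 3.14, 3.14].

### API

Orientations are given as [roll, pitch, yaw] about the fixed x, y, z axes, in that order (R = Rz(yaw) Ry(pitch) Rx(roll)).
In Python, from rig import readout, imaging, ticket gives the robot as it stands.
- The arm moves only by the tool step_arm, never from a script. Its argument "deltas" is a list of rows, each an object with "translation": the shift along the tool's x, y, z in cm, a list of three; "rot": the turn, a rotation vector about the tool's x, y, z in rad, a list of three. In form: [{"translation": [x, y, z], "rot": [rx, ry, rz]}, ...]. A call has 1 to 8 rows; each row is the pose to reach, as a shift and turn from the pose commanded when the call began, along the tool's axes at that moment; what a row does not reach only later rows make up. A row lasts 1/8 s, in which the tool goes at most 62.5 mm and 10.7 degrees, less where a joint would pass 70% of its speed; a pose out of reach is approached as far as the arm can. A call with a gripper value outside its range is refused whole. "grip" is the closure in counts, from 0 (fully open) to 255 (shut), set as the call begins (left out, the last holds). The fingers move at their own pace and stop on an object; "squeeze" is the grip in N (left out, the last holds). Time passes only in rows, so rows that repeat a pose let the fingers close. It gives the time, the measured TCP pose, the force and the opening at its end, in the units of the state.
- readout.sense(): the state, without advancing time (a new reading comes with each control period).
- imaging.grab_frame(name): name is "side" or "top"; returns a dict with "image" (480x640x3 uint8, red, green, blue), "camera_matrix" (3x3 intrinsics, pixels), "world_to_cam" (4x4, takes a point from world to camera coordinates). Camera axes: x right, y up, looking along -z (the intrinsics and any distortion apply to the point x, -y, -z); pixel columns grow to the right and rows downward; lengths in mm; the calibration is good to about 2 mm. A picture is of the moment at which its call begins. There is no depth.
- ticket.sign_off(): hands the job in, once; it reports no verdict.
The state is a dict: "clock": time; "qpos": joint angles; "qvel": joint speeds; "joint_efforts": joint torques, N m; "eef_pos": TCP position; "tcp_rot": TCP orientation; "contact_force": force on the tool from outside, world axes, zero at the start; "wrist_torque": the same for the moment, N m; "opening": opening from 0.0 (shut) to 1.0 (fully open).
Only numpy, scipy, OpenCV 4.12 (cv2) and the standard library are available. Lean on these libraries where they do the work, as an engineer would, in place of code of your own. Each camera call takes 0.05 s, during which the arm holds its last target.

### The job

The glassware peg frame leaning on the drainer belongs on the two dark steel hooks in the middle of the stand, but a blue scraper is hanging on one of them. First move the blue scraper to the empty green hook at the end of the stand and leave it hanging there; then hang the frame, pegs to the front, with a hook in each of its two outer bays, and let go only when its top bar is resting fully down on both hooks. Leave the orange scraper, the bottle and the tube rack where they are.

Things in the scene. Friction and masses are not known exactly. Their poses are not given: they have to be found in the camera images.
- stand: Fixed aluminium hook stand. Origin: on the table under the middle of the rail's front face; x to the back (away from the robot), y along the rail to the left seen from the robot, z up. The rail, 30 mm high, 370 long, is 53.5 mm behind the hooks' seats; two 16 mm posts behind its front face at y = +-122.5 mm; low feet reach 50 mm to the front of the rail.
- shelf_edge (a point): Middle of the lower front edge of the grey shelf board above the hooks: 365 mm above the table, 45 mm in front of the stand's origin. The board is 400 mm wide, 110 deep. The edge is only 8.5 mm behind the line of the hooks' seats, so an upright gripper does not fit over a seat: come tilted, from the front.
- hook_blocked: The dark steel hook of the middle pair that carries the blue scraper at the start (at y = +80 or -80 mm of the stand, it varies). Origin: middle of its seat, on the centre line of its 8 mm round rod, 240 mm above the table; axes as the stand. The seat is level for 17 mm; behind it the rod rises 10 mm to the rail.
- hook_clear: The other dark steel hook of the middle pair, 160 mm from the first, empty at the start. All four hooks have the same shape and origin: in front of the seat the rod turns up, its tip's centre 23.5 mm in front (-x) of the seat's middle and 14 mm higher, so the top of the tip is 18 mm above the seat's centre line.
- hook_spare: The empty green end hook (at y = +165 or -165 mm of the stand, it varies), 85 mm from the next hook. Same shape, origin and axes as the others.
- hook_orange: The green hook at the other end, on which the orange scraper hangs. Same shape, origin and axes as the others.
- blue_grip (a point): Blue-handled scraper (about 120 g), hanging upright. This point: centre of its blue handle, 16 (x) by 18 (y) by 70 (z, lengthwise) mm. Axes when hung as the stand's. Below the handle a steel blade 45 mm long, 40 wide, 3 thick, its lower edge 80 mm below this point; above the handle a 6 mm steel stem 36 mm long, then the loop.
- blue_loop (a point): Centre of the blue scraper's wire loop, 94 mm above the handle's centre. The loop lies in the scraper's y-z plane: 40 mm inside, 52 mm outside diameter, 6 mm wire. When it hangs on a hook this point is 16 mm below the hook's origin.
- frame_grip (a point): In the green tab of the dark grey wire peg frame (about 280 g): the tab, 16 (x) by 22 (y) by 54 (z) mm, stands up from the middle of the top bar. The point is 178 mm above the frame's lower edge, 28 mm above the top bar's centre line, 24 mm below the tab's top. Axes: x to the frame's back, y along its width to the left, z up its plane. The frame starts leaning, top away from the robot, pegs to the front.
- frame_left (a point): Point on the centre line of the frame's top bar, 80 mm left (+y) of the middle, in the middle of the left outer bay between the uprights at y = 60 and 100 mm (32 mm clear). Hung, it lies 9 mm above the origin of the pair hook at y = +80 of the stand. The frame is 210 mm wide, 202 high with tab; bars 8 mm round, the top bar 10 mm, its centre line 150 mm above the lower edge.
- frame_right (a point): The same in the right outer bay, y = -80 mm; its hook is the pair hook at y = -80 mm of the stand. Besides, the frame has a middle bar 85 mm up and four pegs that stick out 40 mm to the front (-x) at y = +-60 mm, 30 to 100 mm up.
- drainer: Fixed white drainer, 150 by 240 mm. Origin on the table under the frame's lower bar; x to the back, y left. Its 12 mm base carries the frame's lower bar behind a low lip (top 24 mm above the table); the backrest, 160 mm wide, leans back 22 degrees from upright, the frame on it, and ends about 120 mm above the table.
- orange_loop (a point): Bystander: centre of the loop of the orange-handled scraper, same shape as the blue one, hanging on its end hook.
- bottle_mid (a point): Bystander: amber bottle, 66 mm diameter, 150 mm high, standing; this point is half-way up.
- tubes_mid (a point): Bystander: white tube rack, 60 (x) by 110 (y) mm, with tubes up to 70 mm high; this point is 40 mm above the table, in its middle.

How it is judged (in metres and radians):
On the way, in this order (a step that is already met when the one before it is completed fails the run):
1. the blue scraper hangs by its loop on the empty green end hook, let go (x of blue_loop in the frame of hook_spare between -0.018 and 0.018 m and y of blue_loop in the frame of hook_spare between -0.008 and 0.008 m and z of blue_loop in the frame of hook_spare between -0.022 and -0.01 m and contact force between the fingers and blue below 0.1 N and linear speed of blue below 0.03 m/s), for 0.2 s.
2. the frame's top bar lies down on both hooks of the pair, one in each outer bay, while the gripper still holds the frame (x of frame_left in the frame of stand between -0.0675 and -0.0395 m and y of frame_left in the frame of stand between 0.064 and 0.096 m and z of frame_left in the frame of stand between 0.244 and 0.254 m and x of frame_right in the frame of stand between -0.0675 and -0.0395 m and y of frame_right in the frame of stand between -0.096 and -0.064 m and z of frame_right in the frame of stand between 0.244 and 0.254 m and contact force between the fingers and frame above 1 N), for 0.2 s.
At the end, for the whole second after the job is handed in: Frame hangs still, upright to 0.2 rad, pegs to the front, top bar on both pair hooks (each bay middle within 14 mm fore-aft, 16 sideways, 5 in height of its seated place); blue scraper hangs still on the spare end hook (loop centre within 18 mm along it, 8 sideways, 6 in height); both let go (all of step 1 and x of frame_left in the frame of stand between -0.0675 and -0.0395 m and y of frame_left in the frame of stand between 0.064 and 0.096 m and z of frame_left in the frame of stand between 0.244 and 0.254 m and x of frame_right in the frame of stand between -0.0675 and -0.0395 m and y of frame_right in the frame of stand between -0.096 and -0.064 m and z of frame_right in the frame of stand between 0.244 and 0.254 m and angle between frame_grip's own z axis and vertical below 0.2 rad and contact force between frame and hook_blocked above 0.2 N and contact force between frame and hook_clear above 0.2 N and contact force between blue and hook_spare above 0.1 N and contact force between the fingers and frame below 0.1 N and linear speed of frame below 0.03 m/s); the robot touches nothing.
It fails at once if a bystander is disturbed: the orange scraper's loop, the bottle or the tube rack is shifted more than 25 mm (distance of any of orange_loop, bottle_mid, tubes_mid from where it was at the start of the episode above 0.025 m).
It also fails if it takes over 72 s, if anything falls off the work surface, if the arm or the gripper's body presses on something with over 40 N, if the wrist force passes 120 N, or if a joint passes its speed limit or range.

## Working session

There is one attempt and no reset: what is moved stays moved. The work goes in short steps, Python scripts to look and compute and a tool call to move; the robot and the scene stay as the last step left them, time stands still between calls to the robot, and variables do not carry over. Pictures are saved under pics/ and viewed, and the job is handed in when it is done.

Besides the shell and the picture viewer there is one more tool, called after "Request:" as name(argument=value, ...), one argument or row to a line, values as JSON. step_arm: Moves the arm, as the interface text tells. Its arguments: {"type":"object","properties":{"deltas":{"type":"array","items":{"type":"object","properties":{"translation":{"type":"array","items":{"type":"number"}},"rot":{"type":"array","items":{"type":"number"}}}}},"grip":{"type":"number"},"squeeze":{"type":"number"}},"required":["deltas"]}

```bash
ls; mkdir -p pics; python3 - <<'E'
from rig import readout, imaging
import cv2,numpy as np
print(readout.sense())
for n in("side","top"):
    d=imaging.grab_frame(n); cv2.imwrite(f"pics/{n}0.png",d["image"][:,:,::-1]); print(n,d["camera_matrix"],d["world_to_cam"],[k for k in d])
    np.savez(f"{n}0.npz",K=d["camera_matrix"],T=d["world_to_cam"])
E
```

```text
pics
{'clock': 0.0, 'qpos': array([-1.20440543e+00,  3.53659290e-01,  1.63416124e+00, -1.31517497e-05,
        1.15518113e+00, -2.39099528e-03]), 'qvel': array([ 7.88212505e-05, -6.07890771e-05, -1.78236605e-03,  2.16639611e-03,
        1.79356110e-03, -9.17019527e-04]), 'joint_efforts': array([ 1.05173338e-03, -6.05251122e+01, -3.42070162e+01,  1.63199065e-04,
        9.29531758e-03, -2.27355406e-05]), 'eef_pos': array([ 225.2162353 , -582.7519705 ,  403.94294836]), 'tcp_rot': array([-3.14018362e+00,  8.65566436e-06,  3.68787216e-01]), 'contact_force': array([ 0.11465821, -0.15604756, -0.17799055]), 'wrist_torque': array([0.04516063, 0.02403651, 0.03192374]), 'opening': 1.0016481169661053}
side [[566.91989859   0.         314.28989808]
 [  0.         566.91989859 237.93174964]
 [  0.           0.           1.        ]] [[ 6.96089091e-01 -7.17944390e-01  3.97862244e-03 -3.87494883e+02]
 [ 5.85982098e-01  5.71328391e-01  5.74638017e-01 -4.62526251e+02]
 [-4.14831241e-01 -3.97667853e-01  8.18398021e-01 -9.79276700e+02]
 [ 0.00000000e+00  0.00000000e+00  0.00000000e+00  1.00000000e+00]] ['image', 'camera_matrix', 'world_to_cam']
top [[473.83317003   0.         320.59498693]
 [  0.         473.83317003 246.73924657]
 [  0.           0.           1.        ]] [[ 2.38151878e-02 -9.99715462e-01 -1.35376328e-03 -1.02795234e+01]
 [ 9.95590921e-01  2.35939959e-02  9.07856839e-02 -5.95985973e+02]
 [-9.07279112e-02 -3.50987254e-03  9.95869533e-01 -1.25244656e+03]
 [ 0.00000000e+00  0.00000000e+00  0.00000000e+00  1.00000000e+00]] ['image', 'camera_matrix', 'world_to_cam']
```

View pics/side0.png

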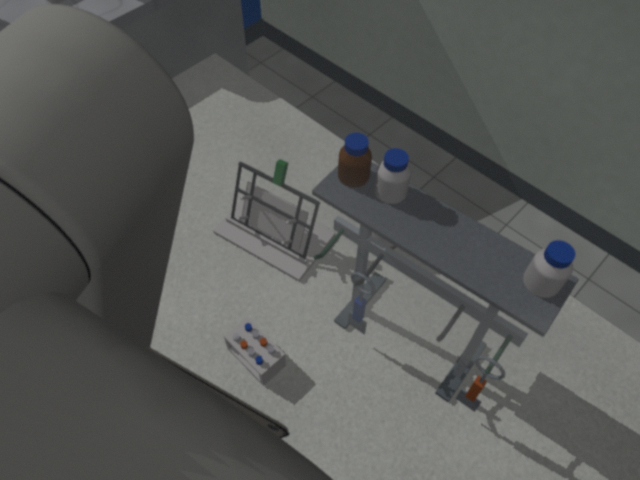

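View pics/top0.png

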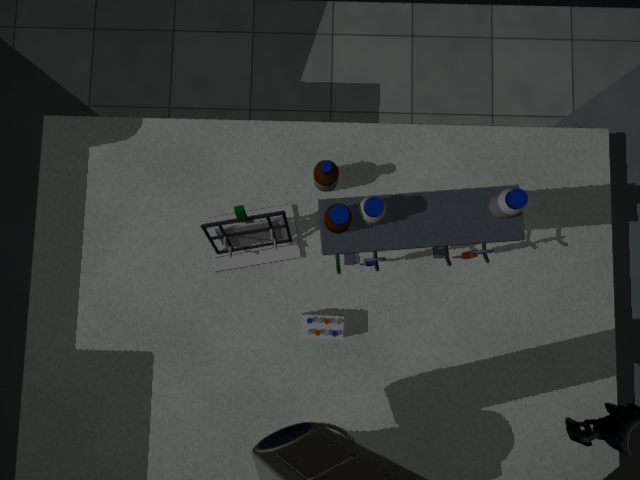

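```bash
cat > h.py <<'E'
import numpy as np,cv2
from scipy.spatial.transform import Rotation as Ro
from scipy.optimize import least_squares
C={n:np.load(f"{n}0.npz") for n in("side","top")}
def proj(n,P):
    P=np.atleast_2d(P); c=C[n]; p=P@c["T"][:3,:3].T+c["T"][:3,3]; q=np.c_[p[:,0],-p[:,1],-p[:,2]]
    u=q@c["K"].T; return u[:,:2]/u[:,2:]
def crop(src,dst,x0,y0,x1,y1,s):
    im=cv2.imread(src)[y0:y1,x0:x1]; im=np.clip(255*(im/255.)**.6,0,255).astype(np.uint8)
    im=cv2.resize(im,None,fx=s,fy=s,interpolation=cv2.INTER_CUBIC)
    for k in range((x0+9)//10*10,x1,10):
        cv2.line(im,((k-x0)*s+s//2,0),((k-x0)*s+s//2,6 if k%50 else 14),(0,255,255),1)
        if k%50==0: cv2.putText(im,str(k),((k-x0)*s,26),0,.4,(0,255,255),1)
    for k in range((y0+9)//10*10,y1,10):
        cv2.line(im,(0,(k-y0)*s+s//2),(6 if k%50 else 14,(k-y0)*s+s//2),(0,255,255),1)
        if k%50==0: cv2.putText(im,str(k),(16,(k-y0)*s+4),0,.4,(0,255,255),1)
    cv2.imwrite(dst,im)
E
python3 - <<'E'
from h import *
crop("pics/side0.png","pics/s1.png",210,130,370,250,5)
crop("pics/side0.png","pics/s2.png",310,200,530,420,3)
crop("pics/top0.png","pics/t1.png",190,190,310,280,6)
crop("pics/top0.png","pics/t2.png",310,180,530,280,3)
E
```

```text
(no output)
```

View pics/s1.png

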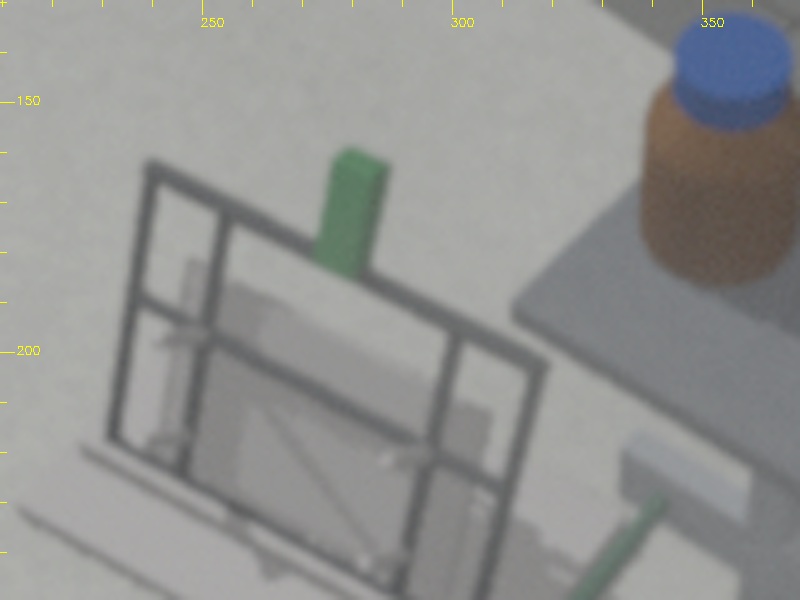

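View pics/s2.png

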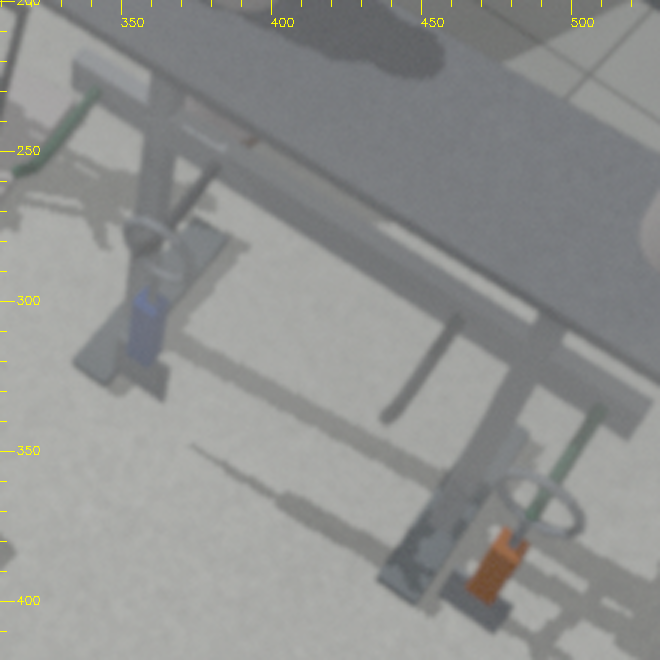

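View pics/t1.png

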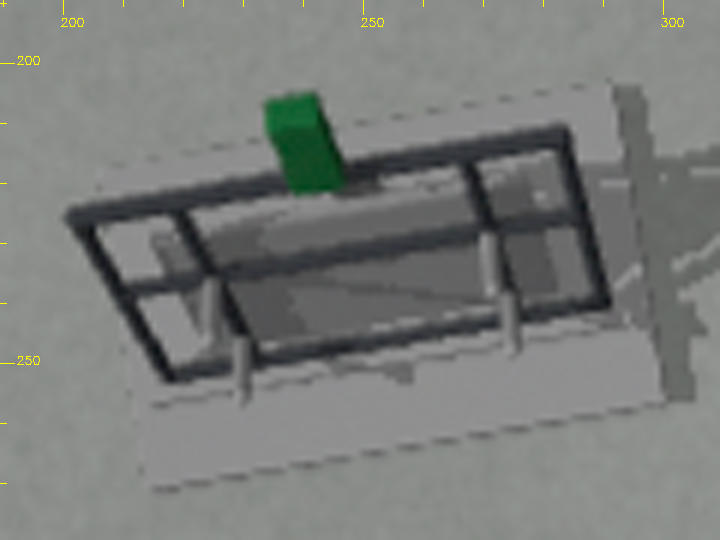

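View pics/t2.png

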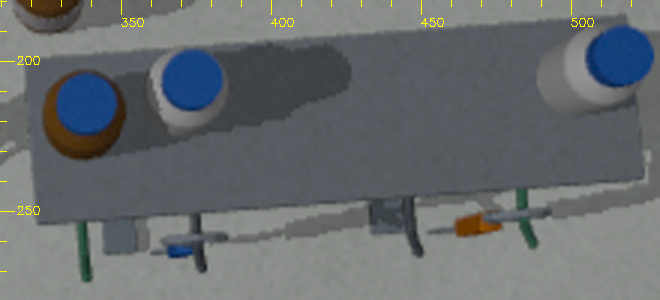

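```bash
cat > fit0.py <<'E'
from h import *
def o(L,x0,y0,s): return [(x0+(X+.5)/s-.5,y0+(Y+.5)/s-.5) for X,Y in L]
def R3(r): return Ro.from_rotvec(r).as_matrix()
tip=lambda y:(-53.5-26,y,255)
S=[("side",o([(15,172),(387,416),(140,238)],310,200,3),[tip(165),tip(-80),tip(80)]),
   ("top",o([(87,276),(202,268),(418,252),(532,244)],310,180,3),[tip(165),tip(80),tip(-80),tip(-165)])]
F=[("side",o([(155,172),(540,365),(115,437),(225,213),(460,337),(140,295),(505,490),(208,338),(433,457)],210,130,5),
  [(0,100,150),(0,-100,150),(0,100,4),(0,60,150),(0,-60,150),(0,100,85),(0,-100,85),(0,60,85),(0,-60,85)]),
  ("top",o([(78,216),(566,138),(172,375),(603,302),(128,290),(580,215),(180,205),(468,158)],190,190,6),
  [(0,100,150),(0,-100,150),(0,100,4),(0,-100,4),(0,100,85),(0,-100,85),(0,60,150),(0,-60,150)])]
def res(tf,D):
    return np.concatenate([(proj(n,np.array([tf(p) for p in P]))-np.array(px)).ravel() for n,px,P in D])
tS=lambda q:(lambda p: Ro.from_euler("z",q[2]).apply(p)+[q[0],q[1],0])
a=least_squares(lambda q:res(tS(q),S),[650,-150,0.],x_scale=[10,10,.1]); print("stand",a.x,np.degrees(a.x[2])); print(a.fun.reshape(-1,2).round(1).tolist())
# yaw, pitch(lean), xyz
tF=lambda q:(lambda p: Ro.from_euler("xyz",[q[5],q[4],q[3]]).apply(p)+q[:3])
b=least_squares(lambda q:res(tF(q),F),[650,150,16,0.,.38,0],x_scale=[10,10,10,.1,.1,.1]); print("frame",b.x); print(b.fun.reshape(-1,2).round(1).tolist())
np.savez("fit.npz",S=a.x,F=b.x)
E
cat > ov.py <<'E'
from fit0 import *
def seg(im,n,tf,A,B,x0,y0,s,c):
    t=np.linspace(0,1,20)[:,None]; P=np.array(A)*(1-t)+np.array(B)*t
    u=proj(n,np.array([tf(p) for p in P])); u=((u-[x0,y0]+.5)*s-.5)
    cv2.polylines(im,[np.round(u).astype(int)],False,c,1,cv2.LINE_AA)
def lines_hook(y):
    return [((-53.5+x0,y,240+z0),(-53.5+x1,y,240+z1)) for (x0,z0,x1,z1) in [(53,10,15,10),(8.5,0,-8.5,0),(-8.5,0,-23.5,14)]]
for n,c,x0,y0,s in(("side","s1",210,130,5),("side","s2",310,200,3),("top","t1",190,190,6),("top","t2",310,180,3)):
    im=cv2.imread(f"pics/{c}.png")
    for y in(165,80,-80,-165):
        for A,B in lines_hook(y): seg(im,n,tS(a.x),A,B,x0,y0,s,(0,0,255))
    for A,B in [((0,-185,235),(0,185,235)),((0,-185,265),(0,185,265)),((-45,-200,365),(-45,200,365)),((-45,-200,365),(65,-200,365)),((-45,200,365),(65,200,365))]: seg(im,n,tS(a.x),A,B,x0,y0,s,(0,255,255))
    L=[((0,-100,z),(0,100,z)) for z in(4,85,150)]+[((0,y,4),(0,y,150)) for y in(-100,-60,60,100)]+[((x,y,150),(x,y,202)) for x in(-8,8) for y in(-11,11)]+[((0,y,z),(-40,y,z)) for y in(-60,60) for z in(30,100)]
    for A,B in L: seg(im,n,tF(b.x),A,B,x0,y0,s,(0,0,255))
    cv2.imwrite(f"pics/{c}o.png",im)
E
python3 ov.py
```

```text
stand [ 6.16672493e+02 -1.92848302e+02  9.57380419e-02] 5.485385739659361
[[1.2, -1.0], [-0.1, -0.2], [-0.5, 3.8], [-0.9, -0.4], [-0.8, -0.5], [-0.6, -0.3], [-0.3, -0.4]]
frame [5.94091515e+02 1.84525505e+02 1.27300089e+01 1.88019340e-01
 3.64377584e-01 8.74126416e-05]
[[0.0, 0.0], [0.1, 1.3], [0.3, 0.9], [0.8, -0.5], [0.1, -1.4], [-0.5, 0.3], [0.9, 1.2], [0.2, -0.6], [-0.2, -0.5], [0.1, 0.7], [-0.4, 0.5], [-0.4, -0.4], [0.4, -0.2], [-1.1, 0.4], [0.5, 0.2], [-0.7, -0.1], [-0.2, -0.2]]
```

View pics/s1o.png

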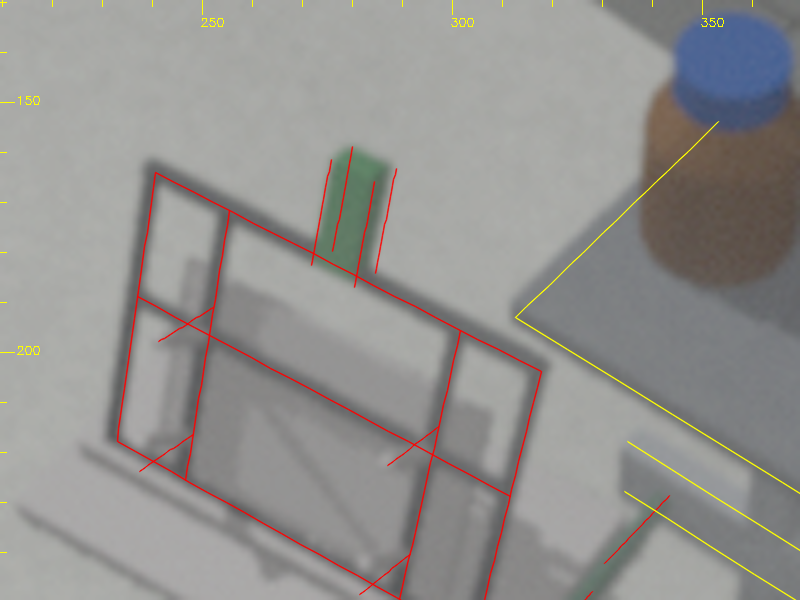

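View pics/s2o.png

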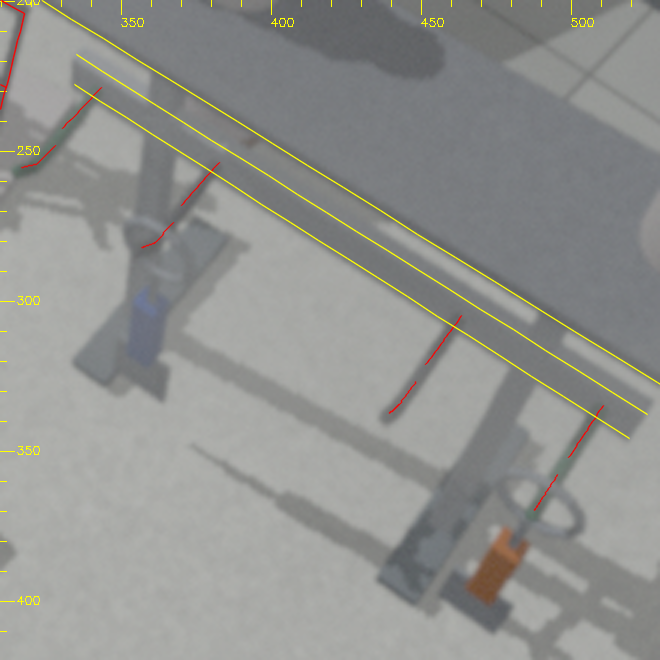

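View pics/t1o.png

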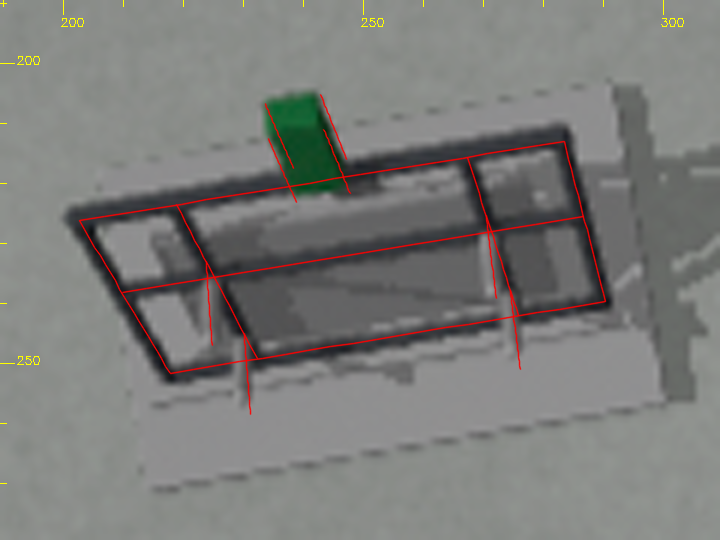

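View pics/t2o.png

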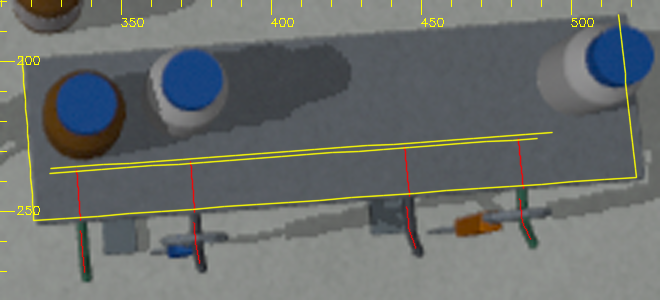

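```bash
python3 - <<'E'
from fit0 import *
S[0]=("side",S[0][1][:2],S[0][2][:2])
a=least_squares(lambda q:res(tS(q),S),[650,-150,0.],x_scale=[10,10,.1]); print("stand",a.x,np.degrees(a.x[2])); print(a.fun.reshape(-1,2).round(1).tolist())
t=tS(a.x)
for n in("side","top"):
    print(n,"blue handle",proj(n,t((-53.5,80,130))),"top/bot",proj(n,[t((-53.5,80,165)),t((-53.5,80,95))]),"orange",proj(n,[t((-53.5,-165,165)),t((-53.5,-165,95))]))
print("blue world",t((-53.5,80,130)))
# triangulate
def tri(ps,pt):
    return least_squares(lambda P:np.r_[proj("side",P)[0]-ps,proj("top",P)[0]-pt],[550,-100,130]).x
print(tri((358.8,308),(370,263.4)))
np.save("S.npy",a.x)
crop("pics/side0.png","pics/s3.png",330,260,390,340,8)
crop("pics/top0.png","pics/t3.png",330,235,430,275,8)
E
```

```text
stand [ 6.16672493e+02 -1.92848302e+02  9.57380419e-02] 5.485385739659361
[[1.2, -1.0], [-0.1, -0.2], [-0.5, 3.8], [-0.9, -0.4], [-0.8, -0.5], [-0.6, -0.3], [-0.3, -0.4]]
frame [5.94091515e+02 1.84525505e+02 1.27300089e+01 1.88019340e-01
 3.64377584e-01 8.74126416e-05]
[[0.0, 0.0], [0.1, 1.3], [0.3, 0.9], [0.8, -0.5], [0.1, -1.4], [-0.5, 0.3], [0.9, 1.2], [0.2, -0.6], [-0.2, -0.5], [0.1, 0.7], [-0.4, 0.5], [-0.4, -0.4], [0.4, -0.2], [-1.1, 0.4], [0.5, 0.2], [-0.7, -0.1], [-0.2, -0.2]]
stand [ 6.15562979e+02 -1.93256339e+02  1.00790804e-01] 5.774887662026331
[[0.8, -0.1], [0.0, 0.4], [-0.5, 0.5], [-0.4, 0.2], [-0.3, -0.0], [0.0, -0.3]]
side blue handle [[359.58104414 308.3141347 ]] top/bot [[360.92133823 299.17337589]
 [358.31157465 316.97187218]] orange [[481.10154512 380.09088042]
 [471.3621994  394.78904005]]
top blue handle [[369.78461281 260.94048893]] top/bot [[371.27149829 260.05242698]
 [368.38355263 261.7772906 ]] orange [[472.79623247 252.22124607]
 [464.05811745 254.39565082]]
blue world [ 554.28487742 -119.04552957  130.        ]
[ 548.84941808 -119.8388406   139.40148289]
```

View pics/s3.png

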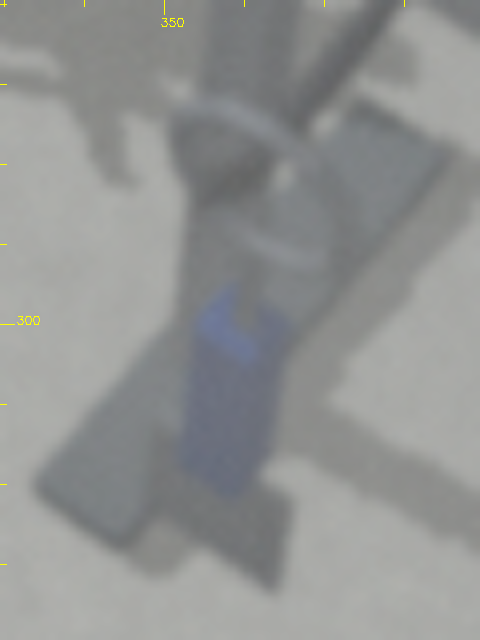

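View pics/t3.png

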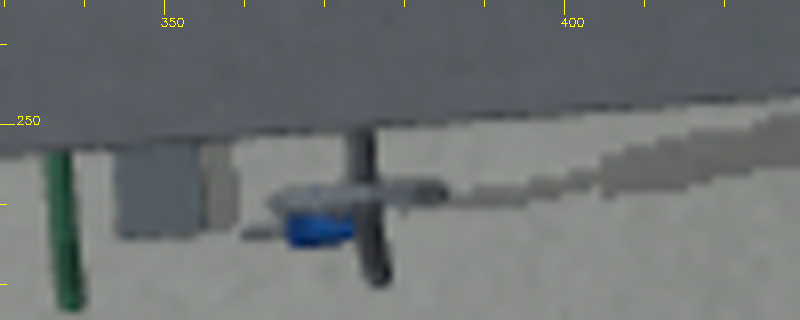

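```bash
cat > mv.py <<'E'
from h import *
import json,os
# commanded pose tracked in cmd.npz (p mm, R)
ST=np.load("S.npy")
def stand(p): return Ro.from_euler("z",ST[2]).apply(p)+[ST[0],ST[1],0]
def toolR(psi,phi):
    z=np.array([np.sin(phi)*np.cos(psi),np.sin(phi)*np.sin(psi),-np.cos(phi)]); y=np.array([np.sin(psi),-np.cos(psi),0]); return np.c_[np.cross(y,z),y,z]
def load():
    if os.path.exists("cmd.npz"): d=np.load("cmd.npz"); return d["p"],d["R"]
    return np.array([225.309,-582.98,404.681]),Ro.from_euler("xyz",[-3.14018,0,.368787]).as_matrix()
def plan(G,psi,phi):  # delta row for grasp point at G
    p,R=load(); R1=toolR(psi,phi); p1=np.array(G)-155*R1[:,2]
    t=(R.T@(p1-p)/10).round(2); r=Ro.from_matrix(R.T@R1).as_rotvec().round(3)
    print(json.dumps({"translation":t.tolist(),"rot":r.tolist()}),"TCP",p1.round(1),"dist",np.linalg.norm(p1-p).round(1),"rot deg",np.degrees(np.linalg.norm(r)).round(1)); return t,r
def commit(t,r):  # after move
    p,R=load(); np.savez("cmd.npz",p=p+R@(np.array(t)*10),R=R@Ro.from_rotvec(r).as_matrix())
def check():
    from rig import readout
    s=readout.sense(); p,R=load(); Rm=Ro.from_euler("xyz",s["tcp_rot"]).as_matrix()
    print("t",round(s["clock"],2),"q",s["qpos"].round(3),"err p",(s["eef_pos"]-p).round(1),"err rot",Ro.from_matrix(R.T@Rm).as_rotvec().round(3),"G",(s["eef_pos"]+155*Rm[:,2]).round(1),"F",s["contact_force"].round(1),"open",round(s["opening"],3))
    with open("log.txt","a") as f: f.write(json.dumps([s["qpos"].tolist(),s["eef_pos"].tolist(),s["tcp_rot"].tolist()])+"\n")
    return s
E
python3 - <<'E'
from mv import *
check()
plan([470,-127,260],ST[2],.5)
E
```

```text
t 0.1 q [-1.204  0.354  1.634  0.     1.155 -0.002] err p [-0.   0.2 -0.6] err rot [-0.  0. -0.] G [ 225.2 -582.6  249. ] F [ 0.1  0.1 -0.2] open 1.0
{"translation": [32.1, -35.68, 0.92], "rot": [-0.068, 0.497, 0.262]} TCP [ 396.1 -134.5  396. ] dist 480.0 rot deg 32.4
```

Request:
step_arm(
  deltas=[
    {"translation":[32.1,-35.7,0.9],"rot":[-0.068,0.497,0.262]},
    {"translation":[32.1,-35.7,0.9],"rot":[-0.068,0.497,0.262]},
    {"translation":[32.1,-35.7,0.9],"rot":[-0.068,0.497,0.262]},
    {"translation":[32.1,-35.7,0.9],"rot":[-0.068,0.497,0.262]},
    {"translation":[32.1,-35.7,0.9],"rot":[-0.068,0.497,0.262]},
    {"translation":[32.1,-35.7,0.9],"rot":[-0.068,0.497,0.262]},
    {"translation":[32.1,-35.7,0.9],"rot":[-0.068,0.497,0.262]},
    {"translation":[32.1,-35.7,0.9],"rot":[-0.068,0.497,0.262]},
  ],
  grip=0,
  squeeze=40,
)

```text
clock: 1.1
eef_pos: [396.1, -131.9, 395.7]
tcp_rot: [3.141, -0.501, 0.103]
contact_force: [0.8, -0.1, -0.1]
opening: 1.001
```

```bash
python3 - <<'E'
from mv import *
commit([32.1,-35.7,.9],[-.068,.497,.262]); check()
D=[json.loads(l) for l in open("log.txt")]
# fit planar 2-link kin: needs more data; print pitch sums
for q,p,r in D: print(sum(q[1:3])+q[4], np.hypot(p[0],p[1]))
E
```

```text
t 1.1 q [-0.423 -0.069  2.211  0.437  0.602  0.733] err p [ 0.   2.3 -0.5] err rot [-0.     0.001 -0.002] G [ 470.1 -124.5  259.7] F [ 0.8 -0.1 -0.1] open 1.001
3.142822571999969 624.7880992693111
2.7443178075755346 417.4689319443881
```

```bash
cat > kin.py <<'E'
from mv import *
def rz(a): return Ro.from_euler("z",a).as_matrix()
def ry(a): return Ro.from_euler("y",a).as_matrix()
def fkR(q,s4,s6,c): return rz(q[0])@ry(q[1]+q[2])@rz(s4*q[3])@ry(q[4])@rz(s6*q[5]+c)
if __name__=="__main__":
    D=[json.loads(l) for l in open("log.txt")]
    for s4 in(1,-1):
        for s6 in(1,-1):
            for c in(0,np.pi/2,-np.pi/2,np.pi):
                e=[np.linalg.norm(Ro.from_matrix(fkR(q,s4,s6,c).T@Ro.from_euler("xyz",r).as_matrix()).as_rotvec()) for q,p,r in D]
                if max(e)<.5: print(s4,s6,c,np.round(e,4))
E
python3 kin.py
```

```text
1 1 1.5707963267948966 [0. 0.]
```

```bash
python3 - <<'E'
from mv import *
plan([490,-125,205],ST[2],.6)
E
```

```text
{"translation": [-2.43, 0.03, 5.88], "rot": [-0.0, 0.1, -0.0]} TCP [ 402.9 -133.8  332.9] dist 63.6 rot deg 5.7
```

Request:
step_arm(
  deltas=[
    {"translation":[-1.2,0,3.0],"rot":[0,0.05,0]},
    {"translation":[-2.4,0,5.9],"rot":[0,0.1,0]},
    {"translation":[-2.4,0,5.9],"rot":[0,0.1,0]},
  ],
)

```text
clock: 1.48
eef_pos: [402.3, -132.9, 330.4]
tcp_rot: [-3.139, -0.596, 0.099]
contact_force: [-0.4, -0.4, 0.1]
opening: 0.999
```

```bash
cat > fitk.py <<'E'
from kin import *
def fkp(q,k,R):
    a1,d1,L2,L3,a3,d6=k
    s=q[1]+q[2]; r=a1+L2*np.sin(q[1])+L3*np.sin(s)+a3*np.cos(s); z=d1+L2*np.cos(q[1])+L3*np.cos(s)-a3*np.sin(s)
    return rz(q[0])@[r,0,z]+d6*R[:,2]
D=[json.loads(l) for l in open("log.txt")]
def fitk():
    f=lambda k:np.r_[np.concatenate([fkp(q,k,fkR(q,1,1,np.pi/2))-p for q,p,r in D]),(k-[0,250,550,500,0,150])*.003]
    return least_squares(f,[0,250,550,500,0,150]),f
def ik(p,R,k,q0):
    def f(q): 
        Rq=fkR(q,1,1,np.pi/2)
        return np.r_[fkp(q,k,Rq)-p,300*Ro.from_matrix(R.T@Rq).as_rotvec()]
    return least_squares(f,q0)
E
python3 - <<'E'
from mv import *
commit([-2.4,0,5.9],[0,.1,0]); check()
from fitk import *
s,f=fitk(); print(s.x,s.fun.round(2)); k=s.x
q=np.array(D[-1][0])
for phi in(.6,.7,.785,.9):
  for G in([490,-125,205],[549,-119.5,125]):
    R=toolR(ST[2],phi); a=ik(np.array(G)-155*R[:,2],R,k,q); q=a.x; print(phi,G,a.cost.round(4),q.round(2))
E
```

```text
t 1.48 q [-0.439  0.054  2.301  0.867  0.39   0.284] err p [-0.9  0.6 -2.5] err rot [ 0.002 -0.004  0.002] G [ 488.7 -123.9  202.1] F [-0.4 -0.4  0.1] open 0.999
[ -5.24254727 298.97459817 572.14183506 499.18589691  60.05493995
 174.80096001] [-1.4  -0.53 -0.13 -0.04 -0.18  0.23  0.02  0.1  -0.1  -0.02  0.15  0.07
 -0.    0.18  0.07]
0.6 [490, -125, 205] 0.0 [-0.44  0.05  2.3   0.86  0.39  0.28]
0.6 [549, -119.5, 125] 0.0 [-0.36  0.3   2.26  1.43  0.26 -0.24]
0.7 [490, -125, 205] 0.0 [-0.48  0.06  2.36  1.28  0.38 -0.16]
0.7 [549, -119.5, 125] 0.0 [-0.4   0.32  2.31  1.95  0.34 -0.79]
0.785 [490, -125, 205] 0.0 [-0.52  0.08  2.4   1.62  0.43 -0.52]
0.785 [549, -119.5, 125] 0.0 [-0.42  0.35  2.35  2.2   0.45 -1.07]
0.9 [490, -125, 205] 0.0 [-0.58  0.13  2.46  1.95  0.56 -0.9 ]
0.9 [549, -119.5, 125] 0.0 [-0.46  0.41  2.41  2.37  0.64 -1.29]
```

```bash
python3 - <<'E'
from mv import *
plan([492,-125,182],ST[2],.785)
E
```

```text
{"translation": [-4.01, 0.05, 2.26], "rot": [-0.0, 0.185, -0.0]} TCP [ 383.  -136.   291.6] dist 46.0 rot deg 10.6
```

Request:
step_arm(
  deltas=[
    {"translation":[-2.0,0,1.1],"rot":[0,0.09,0]},
    {"translation":[-4.0,0,2.3],"rot":[0,0.185,0]},
    {"translation":[-4.0,0,2.3],"rot":[0,0.185,0]},
    {"translation":[-4.0,0,2.3],"rot":[0,0.185,0]},
  ],
)

```text
clock: 1.98
eef_pos: [383.6, -135.9, 291.7]
tcp_rot: [-3.141, -0.788, 0.101]
contact_force: [-0.6, -0.1, 0.6]
opening: 1.001
```

```bash
python3 - <<'E'
from mv import *
commit([-4.0,0,2.3],[0,.185,0]); check()
plan([549,-119.5,125],ST[2],.785)
from rig import imaging
for n in("side","top"): cv2.imwrite(f"pics/{n}1.png",imaging.grab_frame(n)["image"][:,:,::-1])
crop("pics/side1.png","pics/s4.png",230,180,430,330,4)
crop("pics/top1.png","pics/t4.png",250,200,450,350,4)
E
```

```text
t 1.98 q [-0.516  0.142  2.418  1.801  0.435 -0.717] err p [ 0.4 -0.4  0.4] err rot [ 0.     0.003 -0.   ] G [ 493.  -124.7  182.4] F [-0.6 -0.1  0.6] open 1.001
{"translation": [0.02, 0.08, 8.04], "rot": [-0.0, 0.0, -0.0]} TCP [ 440.  -130.5  234.6] dist 80.4 rot deg 0.0
```

View pics/s4.png

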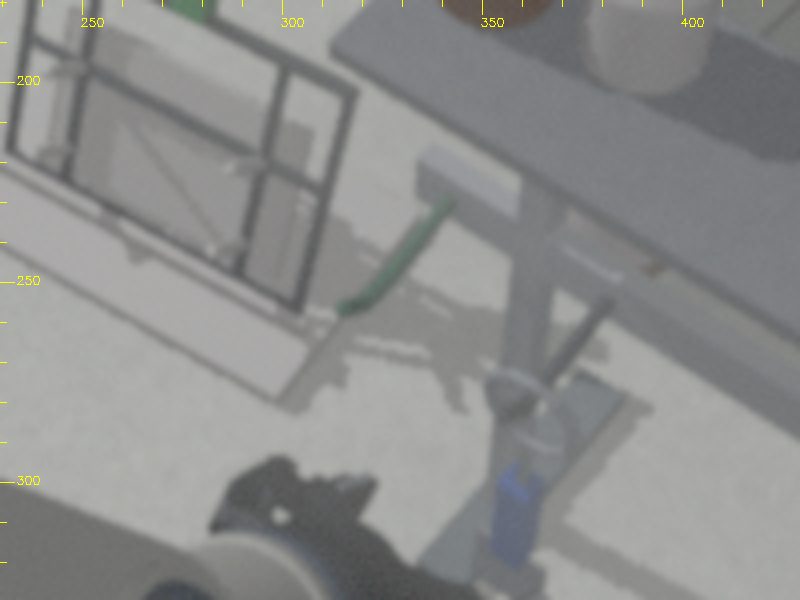

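View pics/t4.png

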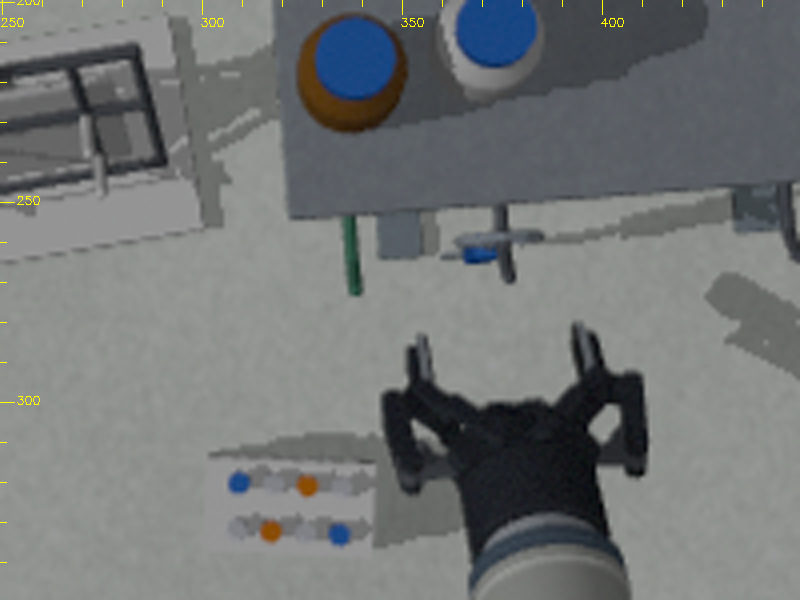

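Request:
step_arm(
  deltas=[
    {"translation":[0,0.1,2.0],"rot":[0,0,0]},
    {"translation":[0,0.1,4.0],"rot":[0,0,0]},
    {"translation":[0,0.1,6.0],"rot":[0,0,0]},
    {"translation":[0,0.1,8.0],"rot":[0,0,0]},
    {"translation":[0,0.1,8.0],"rot":[0,0,0]},
  ],
)

```text
clock: 2.7
eef_pos: [441.0, -130.7, 234.7]
tcp_rot: [-3.14, -0.786, 0.102]
contact_force: [-0.1, 1.0, -0.7]
opening: 1.0
```

```bash
python3 - <<'E'
from mv import *
commit([0,.1,8.0],[0,0,0]); check()
from rig import imaging
for n in("side","top"): cv2.imwrite(f"pics/{n}2.png",imaging.grab_frame(n)["image"][:,:,::-1])
crop("pics/side2.png","pics/s5.png",280,220,430,330,5)
crop("pics/top2.png","pics/t5.png",300,220,430,310,6)
E
```

```text
t 2.7 q [-0.423  0.353  2.352  2.194  0.454 -1.063] err p [ 1.4  0.1 -0. ] err rot [ 0.002  0.002 -0.001] G [ 550.2 -119.3  125.2] F [-0.1  1.  -0.7] open 1.0
```

View pics/s5.png

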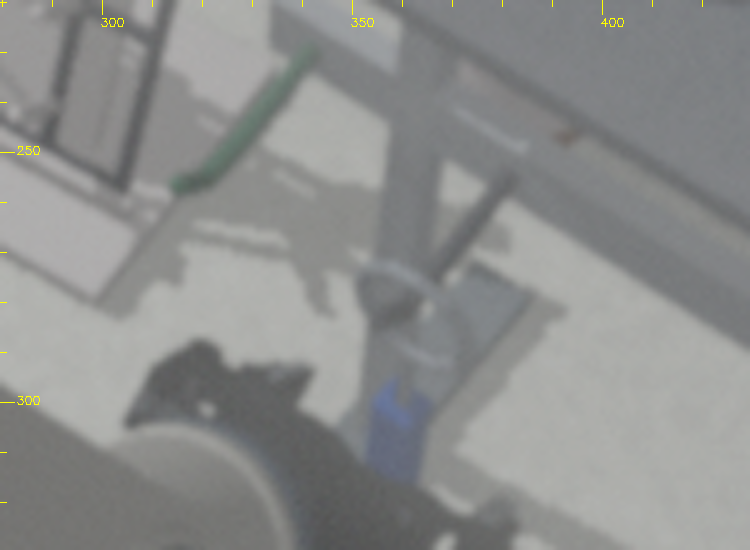

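View pics/t5.png

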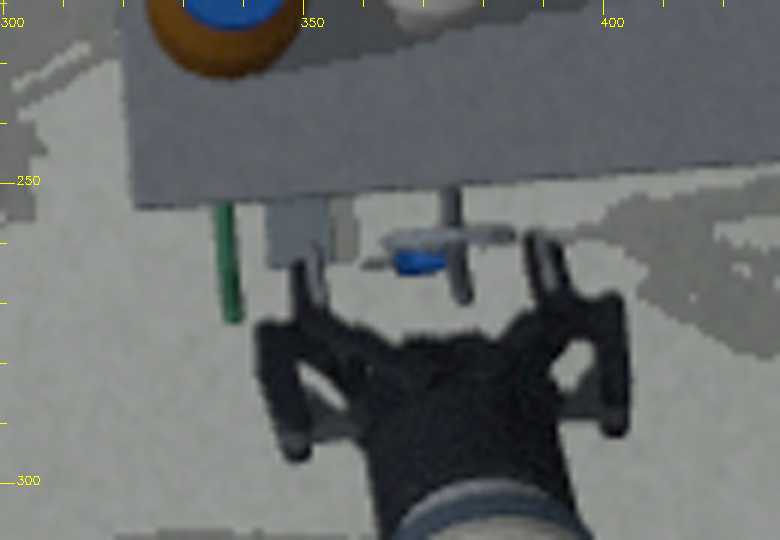

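Request:
step_arm(
  deltas=[
    {"translation":[0,0,0],"rot":[0,0,0]},
    {"translation":[0,0,0],"rot":[0,0,0]},
    {"translation":[0,0,0],"rot":[0,0,0]},
    {"translation":[0,0,0],"rot":[0,0,0]},
    {"translation":[0,0,0],"rot":[0,0,0]},
    {"translation":[0,0,0],"rot":[0,0,0]},
  ],
  grip=255,
  squeeze=50,
)

```text
clock: 3.55
eef_pos: [439.8, -131.1, 234.4]
tcp_rot: [3.14, -0.786, 0.102]
contact_force: [-1.5, -0.6, 2.6]
opening: 0.199
```

```bash
python3 - <<'E'
from mv import *
check()
from rig import imaging
for n in("side","top"): cv2.imwrite(f"pics/{n}3.png",imaging.grab_frame(n)["image"][:,:,::-1])
crop("pics/side3.png","pics/s6.png",300,230,420,330,6)
crop("pics/top3.png","pics/t6.png",300,220,430,310,6)
E
```

```text
t 3.55 q [-0.424  0.353  2.355  2.202  0.453 -1.071] err p [ 0.2 -0.3 -0.4] err rot [-0.001  0.001 -0.001] G [ 548.9 -120.1  124.8] F [-1.5 -0.6  2.6] open 0.199
```

View pics/s6.png

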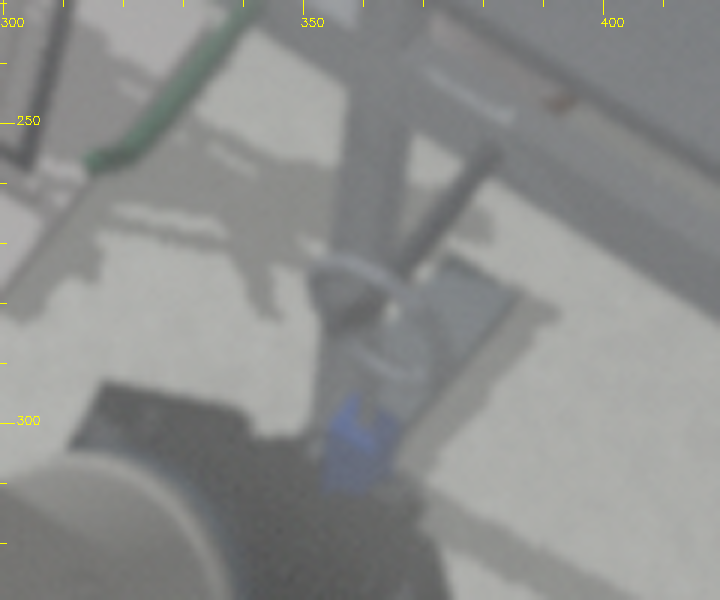

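View pics/t6.png

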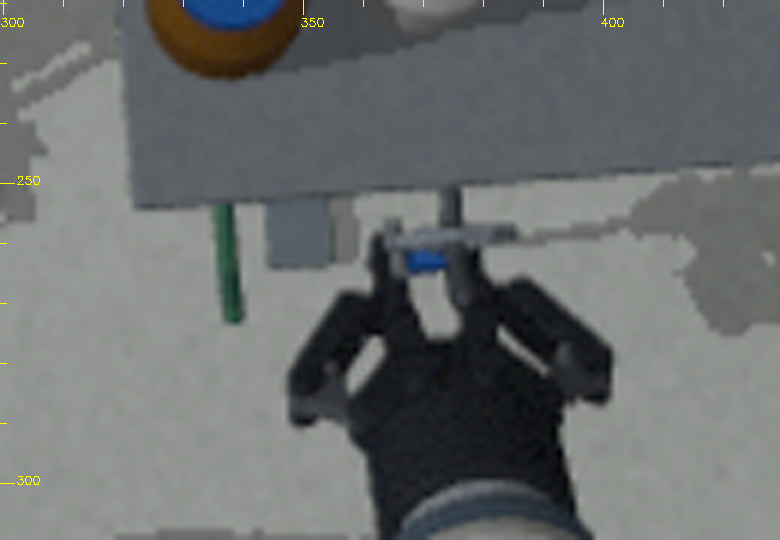

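Request:
step_arm(
  deltas=[
    {"translation":[0.5,0,-0.5],"rot":[0,0,0]},
    {"translation":[1.05,0,-1.05],"rot":[0,0,0]},
    {"translation":[1.6,0,-1.6],"rot":[0,0,0]},
    {"translation":[1.6,0,-1.6],"rot":[0,0,0]},
    {"translation":[1.6,0,-1.6],"rot":[0,0,0]},
  ],
)

```text
clock: 4.28
eef_pos: [439.5, -130.9, 256.5]
tcp_rot: [3.14, -0.784, 0.102]
contact_force: [0.0, -0.2, -1.2]
opening: 0.198
```

```bash
python3 - <<'E'
from mv import *
commit([1.6,0,-1.6],[0,0,0]); check()
from rig import imaging
for n in("side","top"): cv2.imwrite(f"pics/{n}4.png",imaging.grab_frame(n)["image"][:,:,::-1])
crop("pics/side4.png","pics/s7.png",300,230,420,330,6)
crop("pics/top4.png","pics/t7.png",300,220,430,310,6)
E
```

```text
t 4.28 q [-0.424  0.294  2.346  2.077  0.416 -0.934] err p [-0.2 -0.1 -0.9] err rot [-0.001 -0.    -0.001] G [ 548.4 -120.   146.8] F [ 0.  -0.2 -1.2] open 0.198
```

View pics/s7.png

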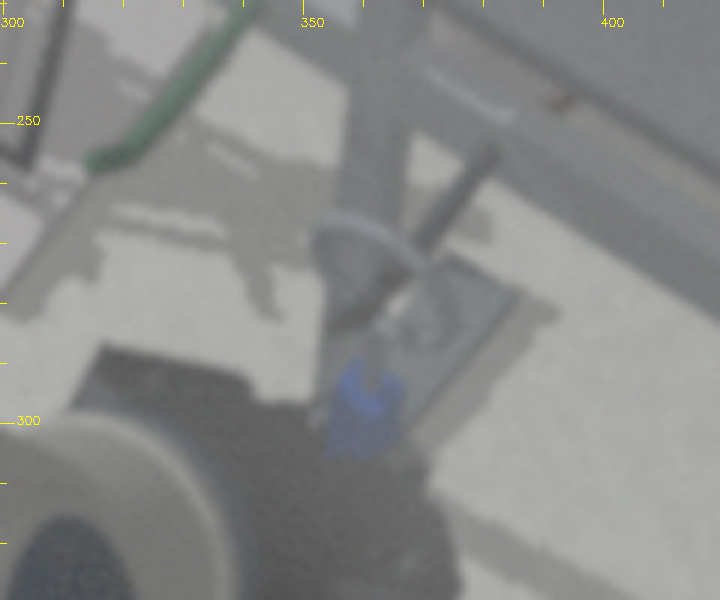

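View pics/t7.png

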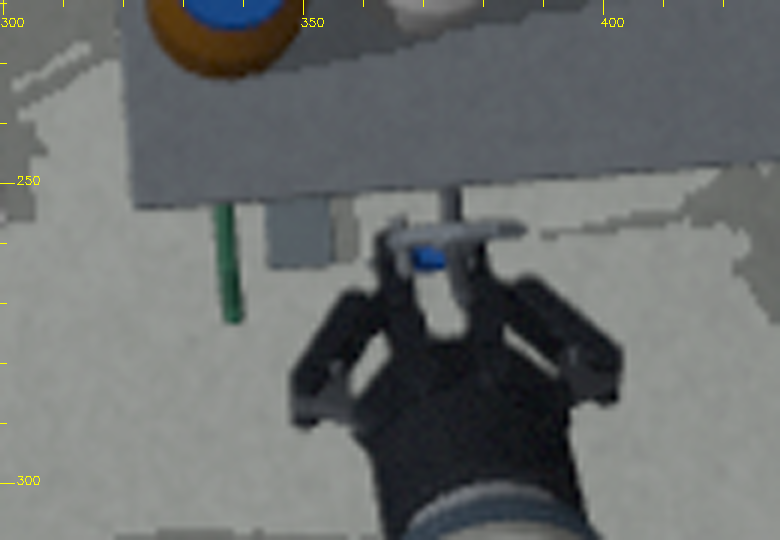

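Request:
step_arm(
  deltas=[
    {"translation":[-1,0,-1],"rot":[0,0,0]},
    {"translation":[-2,0,-2],"rot":[0,0,0]},
    {"translation":[-3,0,-3],"rot":[0,0,0]},
    {"translation":[-4.2,0,-4.2],"rot":[0,0,0]},
    {"translation":[-4.2,0,-4.2],"rot":[0,0,0]},
  ],
)

```text
clock: 5.0
eef_pos: [379.1, -137.1, 256.7]
tcp_rot: [3.141, -0.784, 0.1]
contact_force: [-0.3, 0.3, -1.3]
opening: 0.2
```

```bash
python3 - <<'E'
from mv import *
commit([-4.2,0,-4.2],[0,0,0]); check()
from fitk import *
s,f=fitk(); k=s.x; q=np.array(D[-1][0]); G=np.array([489,-125.5,147.]); R=toolR(ST[2],.785)
for d in(40,85):
    g=G+Ro.from_euler("z",ST[2]).apply([0,d,0]);a=ik(g-155*R[:,2],R,k,q); print(a.cost.round(3),a.x.round(2)); q=a.x
E
```

```text
t 5.0 q [-0.525  0.239  2.446  2.027  0.477 -0.976] err p [-1.4 -0.3 -0.7] err rot [-0.002 -0.001  0.   ] G [ 488.1 -126.3  147. ] F [-0.3  0.3 -1.3] open 0.2
0.0 [-0.41  0.22  2.49  2.22  0.44 -1.07]
0.0 [-0.25  0.2   2.52  2.48  0.41 -1.21]
```

Request:
step_arm(
  deltas=[
    {"translation":[0,-2.2,0],"rot":[0,0,0]},
    {"translation":[0,-4.4,0],"rot":[0,0,0]},
    {"translation":[0,-6.5,0],"rot":[0,0,0]},
    {"translation":[0,-8.5,0],"rot":[0,0,0]},
    {"translation":[0,-8.5,0],"rot":[0,0,0]},
    {"translation":[0,-8.5,0],"rot":[0,0,0]},
  ],
)

```text
clock: 5.75
eef_pos: [372.5, -52.7, 257.0]
tcp_rot: [3.14, -0.786, 0.102]
contact_force: [0.4, -0.1, -2.0]
opening: 0.203
```

```bash
python3 - <<'E'
from mv import *
commit([0,-8.5,0],[0,0,0]); check()
from rig import imaging
for n in("side","top"): cv2.imwrite(f"pics/{n}5.png",imaging.grab_frame(n)["image"][:,:,::-1])
crop("pics/side5.png","pics/s8.png",260,200,380,300,6)
crop("pics/top5.png","pics/t8.png",280,220,410,320,6)
for n in("side","top"):
    for y in(165,80): print(n,y,proj(n,[stand([-77,y,254]),stand([-53.5,y,240])]).round(1).tolist())
E
```

```text
t 5.75 q [-0.256  0.197  2.52   2.475  0.41  -1.204] err p [ 0.5 -0.5 -0.5] err rot [-0.001  0.001 -0.001] G [481.6 -41.7 147.4] F [ 0.4 -0.1 -2. ] open 0.203
side 165 [[316.4, 256.3], [324.6, 251.9]]
side 80 [[356.5, 282.9], [364.1, 277.8]]
top 165 [[338.1, 271.1], [337.0, 260.9]]
top 80 [[376.4, 268.1], [374.8, 258.0]]
```

View pics/s8.png

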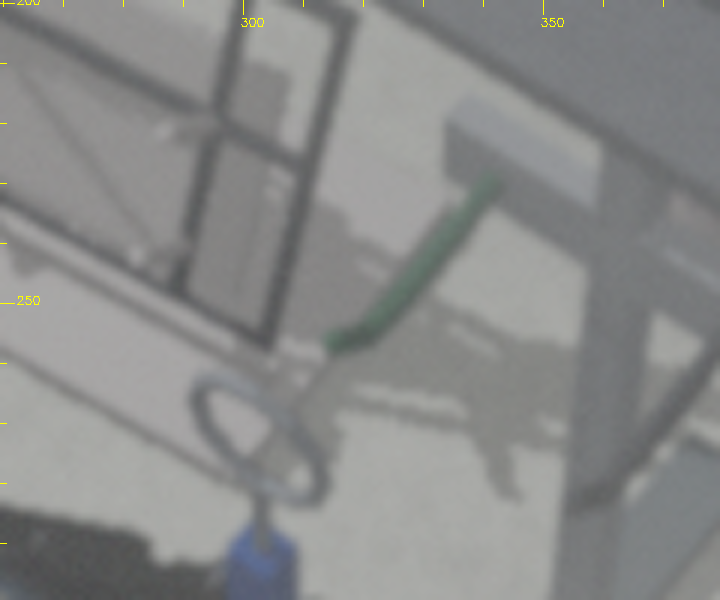

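View pics/t8.png

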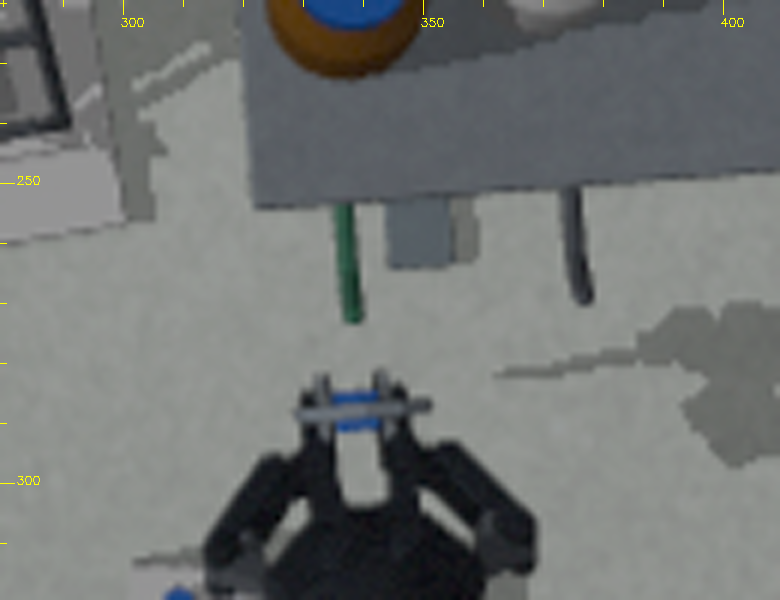

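```bash
cat >> mv.py <<'E'
def tri(ps,pt):
    a=least_squares(lambda P:np.r_[proj("side",P)[0]-ps,proj("top",P)[0]-pt],[550,-100,130]); return a.x,a.fun
def tostand(P): return Ro.from_euler("z",-ST[2]).apply(np.array(P)-[ST[0],ST[1],0])
E
python3 - <<'E'
from mv import *
P,r=tri((302.7,272.4),(340.0,287.9)); print(P,r,tostand(P), "loop rel hook",tostand(P)-[-53.5,165,240])
E
```

```text
[484.89887565 -41.47656504 250.24391409] [ 0.2480278  -0.01969849 -0.22042517  0.23864374] [-114.72885357  164.15693074  250.24391409] loop rel hook [-61.22885357  -0.84306926  10.24391409]
```

Request:
step_arm(
  deltas=[
    {"translation":[0.9,0,1.1],"rot":[0,0,0]},
    {"translation":[1.9,0,2.2],"rot":[0,0,0]},
    {"translation":[3.0,0,3.3],"rot":[0,0,0]},
    {"translation":[4.1,0,4.4],"rot":[0,0,0]},
    {"translation":[4.1,0,4.4],"rot":[0,0,0]},
    {"translation":[4.1,0,4.4],"rot":[0,0,0]},
  ],
)

```text
clock: 6.6
eef_pos: [431.4, -46.2, 254.4]
tcp_rot: [3.14, -0.784, 0.102]
contact_force: [-0.9, -0.2, -1.3]
opening: 0.201
```

```bash
python3 - <<'E'
from mv import *
commit([4.1,0,4.4],[0,0,0]); check()
from rig import imaging
for n in("side","top"): cv2.imwrite(f"pics/{n}6.png",imaging.grab_frame(n)["image"][:,:,::-1])
crop("pics/side6.png","pics/s9.png",260,200,380,300,6)
crop("pics/top6.png","pics/t9.png",280,220,410,320,6)
E
```

```text
t 6.6 q [-0.189  0.265  2.412  2.531  0.359 -1.2  ] err p [-0.3 -0.  -0.8] err rot [-0.001 -0.001 -0.001] G [540.4 -35.2 144.7] F [-0.9 -0.2 -1.3] open 0.201
```

View pics/s9.png

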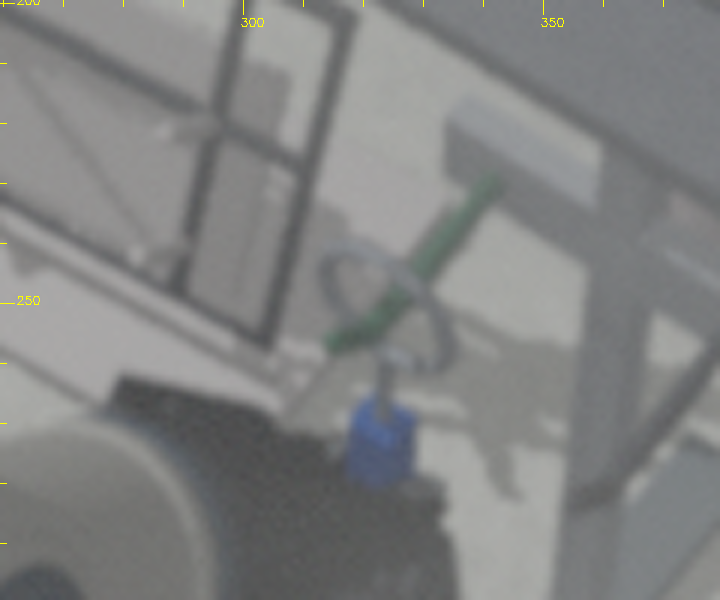

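View pics/t9.png

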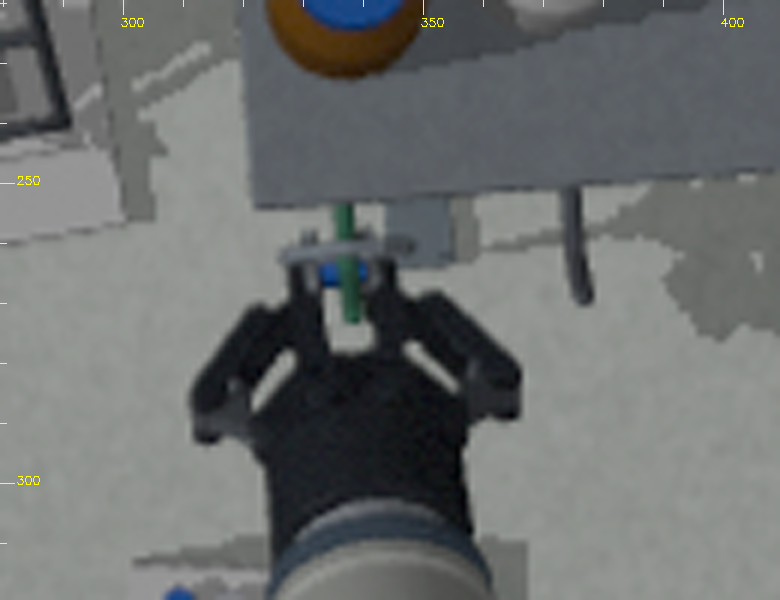

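Loop encircles the green hook (top px ~337,261, hook inside it). Lower about 21 mm.

Request:
step_arm(
  deltas=[
    {"translation":[-0.5,0,0.5],"rot":[0,0,0]},
    {"translation":[-1.0,0,1.0],"rot":[0,0,0]},
    {"translation":[-1.3,0,1.3],"rot":[0,0,0]},
    {"translation":[-1.5,0,1.5],"rot":[0,0,0]},
    {"translation":[-1.5,0,1.5],"rot":[0,0,0]},
  ],
)

```text
clock: 7.32
eef_pos: [432.7, -46.4, 234.0]
tcp_rot: [3.14, -0.789, 0.102]
contact_force: [2.1, 0.1, 3.4]
opening: 0.202
```

```bash
python3 - <<'E'
from mv import *
commit([-1.5,0,1.5],[0,0,0]); check()
from rig import imaging
for n in("side","top"): cv2.imwrite(f"pics/{n}7.png",imaging.grab_frame(n)["image"][:,:,::-1])
crop("pics/side7.png","pics/s10.png",260,200,380,300,6)
E
```

```text
t 7.33 q [-0.189  0.327  2.42   2.625  0.422 -1.301] err p [ 1.  -0.2 -0.1] err rot [-0.001  0.004 -0.001] G [542.1 -35.4 124.7] F [2.1 0.1 3.4] open 0.202
```

View pics/s10.png

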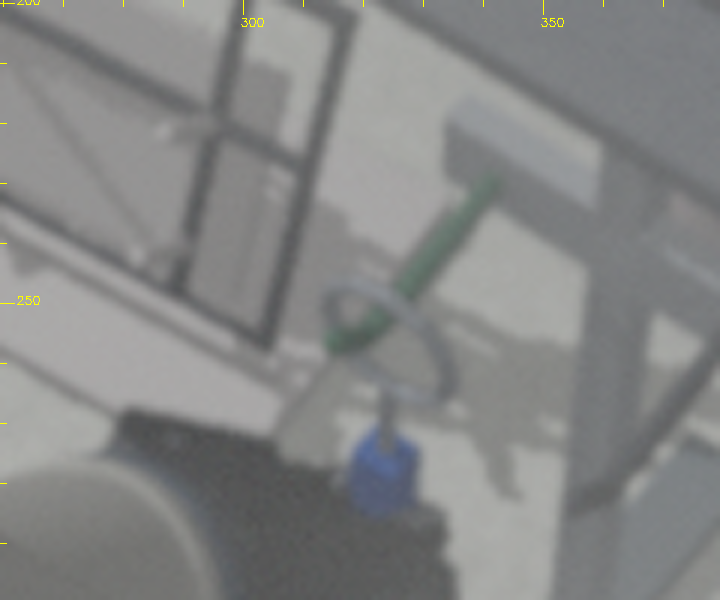

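Request:
step_arm(
  deltas=[
    {"translation":[0,0,0],"rot":[0,0,0]},
    {"translation":[0,0,0],"rot":[0,0,0]},
    {"translation":[0,0,0],"rot":[0,0,0]},
    {"translation":[0,0,0],"rot":[0,0,0]},
    {"translation":[0,0,0],"rot":[0,0,0]},
    {"translation":[0,0,0],"rot":[0,0,0]},
  ],
  grip=0,
)

```text
clock: 8.18
eef_pos: [431.8, -46.4, 233.4]
tcp_rot: [3.14, -0.785, 0.102]
contact_force: [0.3, -0.9, 0.7]
opening: 0.999
```

Request:
step_arm(
  deltas=[
    {"translation":[0,0,-2.0],"rot":[0,0,0]},
    {"translation":[0,0,-4.0],"rot":[0,0,0]},
    {"translation":[0,0,-7.0],"rot":[0,0,0]},
    {"translation":[0,0,-10.0],"rot":[0,0,0]},
    {"translation":[0,0,-10.0],"rot":[0,0,0]},
  ],
)

```text
clock: 8.8
eef_pos: [360.8, -53.5, 305.3]
tcp_rot: [3.137, -0.788, 0.104]
contact_force: [0.5, 0.4, -0.0]
opening: 0.997
```

```bash
python3 - <<'E'
from mv import *
commit([0,0,-10],[0,0,0]); check()
from rig import imaging
for n in("side","top"): cv2.imwrite(f"pics/{n}8.png",imaging.grab_frame(n)["image"][:,:,::-1])
crop("pics/side8.png","pics/s11.png",260,200,380,300,6)
crop("pics/top8.png","pics/t11.png",280,220,410,320,6)
E
```

```text
t 8.8 q [-0.27   0.022  2.504  2.048  0.292 -0.765] err p [-0.7 -0.2  0.5] err rot [-0.002  0.003 -0.002] G [470.1 -42.7 195.9] F [ 0.5  0.4 -0. ] open 0.997
```

View pics/s11.png

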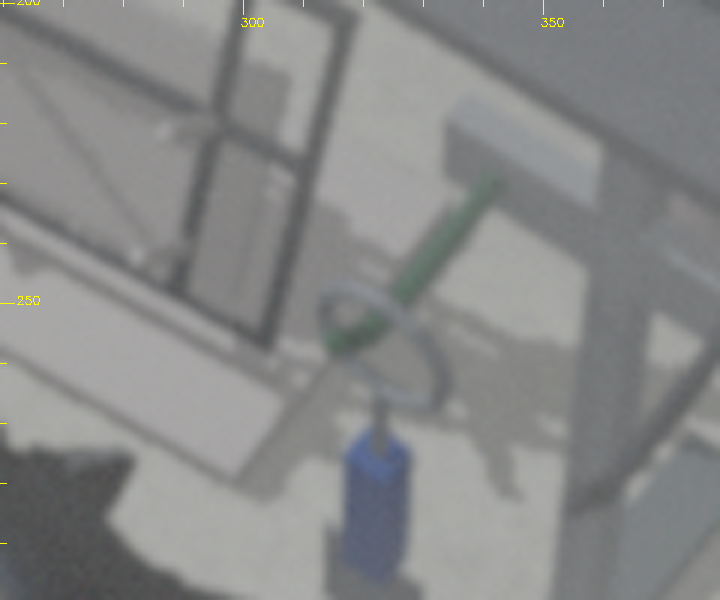

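View pics/t11.png

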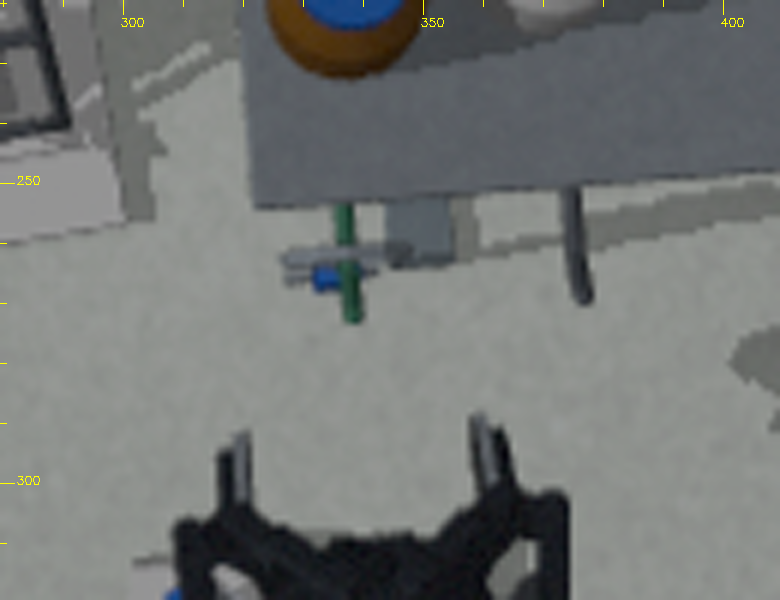

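```bash
python3 - <<'E'
from mv import *
P,r=tri((323.7,257.4),(337.8,262.5)); print(P,r,"loop rel hook",tostand(P)-[-53.5,165,240])
# refine frame fit with constraints
import fit0
F=fit0.F; tF=fit0.tF
f=lambda q:np.r_[fit0.res(tF(q),F),(q[4]-.384)/.01,(q[2]-12)/1.]
b=least_squares(f,fit0.b.x,x_scale=[10,10,10,.1,.1,.1]); print("frame",b.x)
print("grip pt",tF(b.x)([0,0,178]), tF(fit0.b.x)([0,0,178]))
# triangulate tab top from pictures: top face centre
# s1 tab top face: corners (345,148)(390,162)(375,180)(330,167) ; t1: (265,105)(315,92)(325,118)(272,130)
o=fit0.o
ps=np.mean(o([(348,150),(390,163),(375,185),(333,165)],210,130,5),0);pt=np.mean(o([(264,103),(317,92),(327,122),(274,132)],190,190,6),0)
print(tri(ps,pt), tF(b.x)([0,0,202]),tF(fit0.b.x)([0,0,202]))
E
```

```text
[542.37065221 -36.2932934  228.00713359] [ 0.20048238 -0.01747603 -0.17753431  0.18706265] loop rel hook [ -3.52720968  -1.46892707 -11.99286641]
stand [ 6.16672493e+02 -1.92848302e+02  9.57380419e-02] 5.485385739659361
[[1.2, -1.0], [-0.1, -0.2], [-0.5, 3.8], [-0.9, -0.4], [-0.8, -0.5], [-0.6, -0.3], [-0.3, -0.4]]
frame [5.94091515e+02 1.84525505e+02 1.27300089e+01 1.88019340e-01
 3.64377584e-01 8.74126416e-05]
[[0.0, 0.0], [0.1, 1.3], [0.3, 0.9], [0.8, -0.5], [0.1, -1.4], [-0.5, 0.3], [0.9, 1.2], [0.2, -0.6], [-0.2, -0.5], [0.1, 0.7], [-0.4, 0.5], [-0.4, -0.4], [0.4, -0.2], [-1.1, 0.4], [0.5, 0.2], [-0.7, -0.1], [-0.2, -0.2]]
frame [ 5.93210412e+02  1.84629615e+02  1.21962469e+01  1.86781644e-01
  3.77206997e-01 -1.11754259e-03]
grip pt [657.59500846 196.99974964 177.68220845] [656.40996563 196.3667924  179.04355197]
(array([665.71903266, 198.6857414 , 199.00384277]), array([ 0.47788172, -0.03590204, -0.36713951,  0.40352346])) [666.27607768 198.66763292 199.99492237] [664.81245338 197.96337046 201.46784991]
```

```bash
cat > sim.py <<'E'
from fitk import *
s,f=fitk(); k=s.x
def path(G0,psi0,phi0,G1,psi1,phi1,q,n=8):
    m=0
    for t in np.linspace(0,1,n+1)[1:]:
        G=np.array(G0)*(1-t)+np.array(G1)*t; R=toolR(psi0*(1-t)+psi1*t,phi0*(1-t)+phi1*t)
        a=ik(G-155*R[:,2],R,k,q); m=max(m,np.abs(a.x-q).max()); q=a.x
        if a.cost>.1: print("!!",a.cost)
    print(np.round(G1),phi1,q.round(2),"maxstep",m.round(2)); return q
E
python3 - <<'E'
from sim import *
print(k.round(1),np.abs(s.fun).max())
q=np.array(D[-1][0]); y0=ST[2]
W=[((470,-42,196),y0,.785),((480,-30,330),y0,.405),((560,150,330),.187,.405),((630,192,242),.187,.405),((660,197.5,183),.187,.405),((660,197.5,300),.187,.405),((540,150,320),.187,.405),((480,-100,320),.1,.405),((470,-205,305),.1,.405),((470,-207,305),.1,.785),((561,-198,305),.1,.785),((561,-198,283),.1,.785)]
for A,B in zip(W,W[1:]): q=path(*A,*B,q)
E
```

```text
[ -4.1 298.7 571.  498.3  59.9 173.9] 1.435646512106814
[480 -30 330] 0.405 [-0.12 -0.15  2.08  0.12  0.82  1.28] maxstep 0.59
[560 150 330] 0.405 [ 0.28  0.02  1.92 -0.05  0.8   1.7 ] maxstep 0.06
[630 192 242] 0.405 [ 0.32  0.24  1.87 -0.09  0.63  1.77] maxstep 0.03
[660. 198. 183.] 0.405 [ 0.31  0.36  1.85 -0.1   0.53  1.77] maxstep 0.01
[660. 198. 300.] 0.405 [ 0.31  0.23  1.75 -0.07  0.76  1.74] maxstep 0.03
[540 150 320] 0.405 [ 0.3  -0.    1.97 -0.06  0.77  1.72] maxstep 0.03
[ 480 -100  320] 0.405 [-0.31 -0.12  2.07  0.22  0.82  1.04] maxstep 0.09
[ 470 -205  305] 0.405 [-0.57 -0.03  2.03  0.33  0.84  0.72] maxstep 0.04
[ 470 -207  305] 0.785 [-0.77 -0.07  2.24  1.03  0.68 -0.03] maxstep 0.12
[ 561 -198  305] 0.785 [-0.59  0.04  2.13  1.02  0.56  0.09] maxstep 0.03
[ 561 -198  283] 0.785 [-0.59  0.08  2.15  1.11  0.53 -0.  ] maxstep 0.01
```

```bash
python3 - <<'E'
from mv import *
t,r=plan([480,-30,330],ST[2],.405)
p,R=load()
E
```

```text
{"translation": [16.04, -1.13, -7.68], "rot": [-0.0, -0.38, -0.0]} TCP [419.2 -36.1 472.5] dist 178.2 rot deg 21.8
```

Request:
step_arm(
  deltas=[
    {"translation":[4.0,-0.3,-1.9],"rot":[0,-0.095,0]},
    {"translation":[8.0,-0.5,-3.8],"rot":[0,-0.19,0]},
    {"translation":[12.0,-0.8,-5.7],"rot":[0,-0.285,0]},
    {"translation":[16.0,-1.1,-7.7],"rot":[0,-0.38,0]},
    {"translation":[16.0,-1.1,-7.7],"rot":[0,-0.38,0]},
    {"translation":[16.0,-1.1,-7.7],"rot":[0,-0.38,0]},
  ],
)

```text
clock: 9.65
eef_pos: [404.8, -21.2, 405.6]
tcp_rot: [-3.031, -0.544, 0.136]
contact_force: [-1.0, 1.6, -0.5]
opening: 1.001
```

```bash
python3 - <<'E'
from mv import *
commit([16,-1.1,-7.7],[0,-.38,0]); check()
# approach: 85 mm back along tool axis from (659,197.5,183)
R=toolR(.187,.405); g=np.array([659.8,197.4,183.2]); pre=g-85*R[:,2]; print(pre)
plan(pre,.187,.405)
E
```

```text
t 9.65 q [-0.164 -0.115  2.237  0.488  0.58   0.888] err p [-14.1  15.2 -66.7] err rot [ 0.126  0.137 -0.039] G [481.4   6.5 273.8] F [-1.   1.6 -0.5] open 1.001
[626.8922847  191.17350943 261.32370376]
{"translation": [12.84, -20.03, 12.97], "rot": [0.034, 0.0, -0.079]} TCP [566.9 179.8 403.8] dist 270.9 rot deg 4.9
```

Request:
step_arm(
  deltas=[
    {"translation":[0,0,0],"rot":[0,0,0]},
    {"translation":[0,0,0],"rot":[0,0,0]},
    {"translation":[0,0,0],"rot":[0,0,0]},
  ],
)

```text
clock: 10.02
eef_pos: [403.6, -21.5, 404.7]
tcp_rot: [-3.031, -0.548, 0.136]
contact_force: [0.2, 0.5, -0.7]
opening: 1.002
```

```bash
python3 - <<'E'
from mv import *
check()
E
```

```text
t 10.03 q [-0.166 -0.117  2.241  0.496  0.575  0.879] err p [-15.2  15.  -67.6] err rot [ 0.126  0.141 -0.039] G [480.8   6.3 273.2] F [ 0.2  0.5 -0.7] open 1.002
```

```bash
cat >> mv.py <<'E'
def resync():
    from rig import readout
    s=readout.sense(); np.savez("cmd.npz",p=s["eef_pos"]+[0,0,.5],R=Ro.from_euler("xyz",s["tcp_rot"]).as_matrix())
E
python3 - <<'E'
from mv import *
resync()
plan([480,10,330],.1,.405)
plan([626.9,191.2,261.3],.187,.405)
E
```

```text
{"translation": [5.12, -2.82, -4.47], "rot": [-0.127, -0.141, 0.04]} TCP [419.2   3.9 472.5] dist 73.5 rot deg 11.1
{"translation": [16.06, -16.54, 11.86], "rot": [-0.087, -0.145, -0.038]} TCP [566.9 179.8 403.8] dist 259.3 rot deg 9.9
```

Request:
step_arm(
  deltas=[
    {"translation":[4.0,-4.1,3.0],"rot":[-0.02,-0.036,-0.01]},
    {"translation":[8.0,-8.2,5.9],"rot":[-0.044,-0.072,-0.019]},
    {"translation":[12.0,-12.4,8.9],"rot":[-0.065,-0.108,-0.028]},
    {"translation":[16.1,-16.5,11.9],"rot":[-0.087,-0.145,-0.038]},
    {"translation":[16.1,-16.5,11.9],"rot":[-0.087,-0.145,-0.038]},
    {"translation":[16.1,-16.5,11.9],"rot":[-0.087,-0.145,-0.038]},
    {"translation":[16.1,-16.5,11.9],"rot":[-0.087,-0.145,-0.038]},
  ],
)

```text
clock: 10.9
eef_pos: [567.2, 178.0, 404.0]
tcp_rot: [3.139, -0.405, 0.187]
contact_force: [-0.6, 0.1, -0.2]
opening: 1.001
```

```bash
python3 - <<'E'
from mv import *
commit([16.1,-16.5,11.9],[-.087,-.145,-.038]); check()
plan([659.8,197.4,183.2],.187,.405)
from rig import imaging
for n in("side","top"): cv2.imwrite(f"pics/{n}9.png",imaging.grab_frame(n)["image"][:,:,::-1])
crop("pics/side9.png","pics/s12.png",210,120,370,240,5)
crop("pics/top9.png","pics/t12.png",190,190,330,290,5)
E
```

```text
t 10.9 q [ 0.317  0.218  1.854 -0.087  0.669  1.759] err p [-0.3 -1.6  0.3] err rot [-0.003 -0.     0.   ] G [627.3 188.9 261.5] F [-0.6  0.1 -0.2] open 1.001
{"translation": [-0.04, -0.04, 8.46], "rot": [0.0, -0.0, 0.0]} TCP [599.8 186.  325.7] dist 84.6 rot deg 0.0
```

View pics/s12.png

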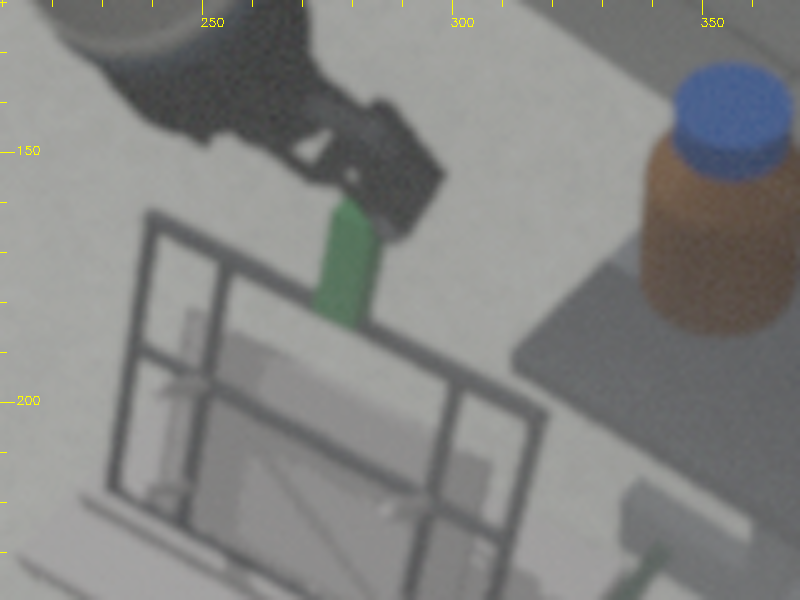

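View pics/t12.png

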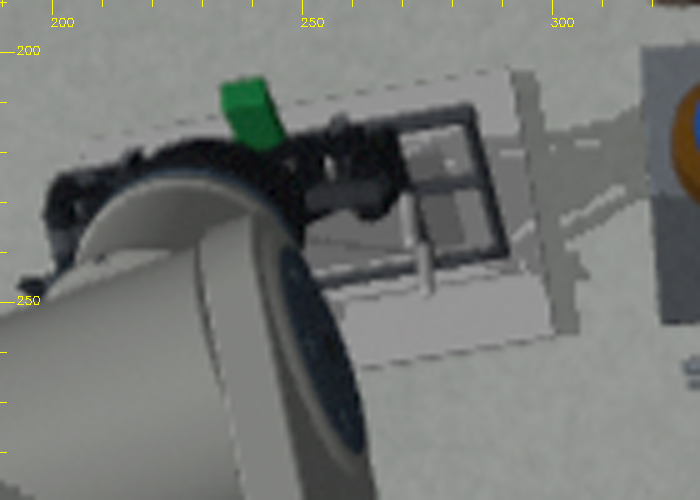

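Request:
step_arm(
  deltas=[
    {"translation":[0,-0.1,2.0],"rot":[0,0,0]},
    {"translation":[0,-0.1,4.0],"rot":[0,0,0]},
    {"translation":[0,-0.1,6.0],"rot":[0,0,0]},
    {"translation":[0,-0.1,7.5],"rot":[0,0,0]},
    {"translation":[0,-0.1,8.4],"rot":[0,0,0]},
    {"translation":[0,-0.1,8.4],"rot":[0,0,0]},
  ],
)

```text
clock: 11.75
eef_pos: [600.9, 186.1, 326.8]
tcp_rot: [3.138, -0.406, 0.188]
contact_force: [1.1, 0.2, 0.2]
opening: 0.998
```

```bash
python3 - <<'E'
from mv import *
commit([0,-.1,8.4],[0,0,0]); check()
from rig import imaging
for n in("side","top"): cv2.imwrite(f"pics/{n}10.png",imaging.grab_frame(n)["image"][:,:,::-1])
crop("pics/side10.png","pics/s13.png",210,120,370,240,5)
crop("pics/top10.png","pics/t13.png",190,190,330,290,5)
E
```

```text
t 11.75 q [ 0.312  0.363  1.849 -0.104  0.529  1.775] err p [ 1.1 -0.6  0.3] err rot [-0.003  0.001 -0.   ] G [661.1 197.  184.3] F [1.1 0.2 0.2] open 0.998
```

View pics/s13.png

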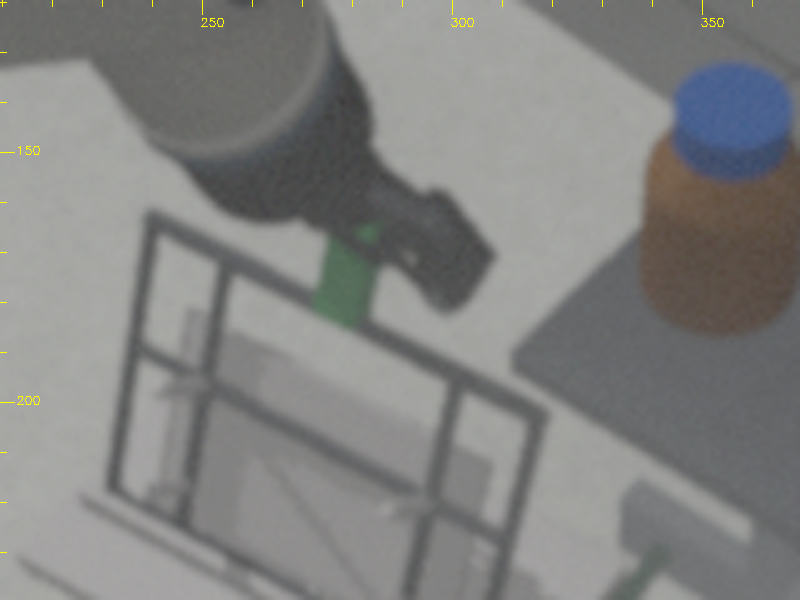

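View pics/t13.png

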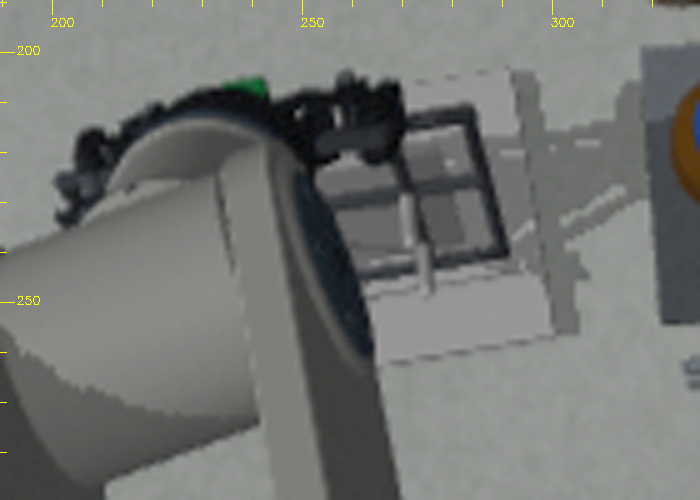

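Request:
step_arm(
  deltas=[
    {"translation":[0,0,0],"rot":[0,0,0]},
    {"translation":[0,0,0],"rot":[0,0,0]},
    {"translation":[0,0,0],"rot":[0,0,0]},
    {"translation":[0,0,0],"rot":[0,0,0]},
    {"translation":[0,0,0],"rot":[0,0,0]},
    {"translation":[0,0,0],"rot":[0,0,0]},
  ],
  grip=255,
  squeeze=90,
)

```text
clock: 12.6
eef_pos: [600.8, 186.1, 327.8]
tcp_rot: [3.139, -0.407, 0.188]
contact_force: [-0.6, 0.8, 4.1]
opening: 0.238
```

```bash
python3 - <<'E'
from mv import *
check()
p,R=load()
print("lift 20,60,130:",[(R.T@np.array([0,0,d])/10).round(2).tolist() for d in(20,60,130)])
E
```

```text
t 12.6 q [ 0.312  0.362  1.849 -0.104  0.529  1.775] err p [ 1.  -0.6  1.4] err rot [-0.003  0.002 -0.   ] G [661.2 197.1 185.5] F [-0.6  0.8  4.1] open 0.238
lift 20,60,130: [[0.79, 0.0, -1.84], [2.36, 0.0, -5.51], [5.12, 0.01, -11.95]]
```

Request:
step_arm(
  deltas=[
    {"translation":[0.4,0,-0.9],"rot":[0,0,0]},
    {"translation":[0.8,0,-1.8],"rot":[0,0,0]},
    {"translation":[1.6,0,-3.7],"rot":[0,0,0]},
    {"translation":[2.4,0,-5.5],"rot":[0,0,0]},
    {"translation":[3.5,0,-8.2],"rot":[0,0,0]},
    {"translation":[4.7,0,-11.0],"rot":[0,0,0]},
    {"translation":[4.7,0,-11.0],"rot":[0,0,0]},
  ],
)

```text
clock: 13.48
eef_pos: [601.0, 186.5, 450.2]
tcp_rot: [3.139, -0.412, 0.187]
contact_force: [-0.3, -0.3, -2.3]
opening: 0.242
```

```bash
python3 - <<'E'
from mv import *
commit([4.7,0,-11.0],[0,0,0]); check()
from rig import imaging
for n in("side","top"): cv2.imwrite(f"pics/{n}11.png",imaging.grab_frame(n)["image"][:,:,::-1])
crop("pics/side11.png","pics/s14.png",190,80,370,215,4)
crop("pics/top11.png","pics/t14.png",170,170,330,290,5)
plan([560,120,300],.15,.405)
plan([480,-100,300],.1,.405)
E
```

```text
t 13.47 q [ 0.313  0.226  1.736 -0.075  0.773  1.74 ] err p [ 1.3 -0.2  4.2] err rot [-0.002  0.007  0.   ] G [662.  197.7 308.2] F [-0.3 -0.3 -2.3] open 0.242
{"translation": [-10.47, 5.59, -4.1], "rot": [-0.014, -0.0, 0.034]} TCP [499.6 110.9 442.5] dist 125.6 rot deg 2.1
{"translation": [-21.45, 25.42, -8.79], "rot": [-0.034, -0.0, 0.08]} TCP [ 419.2 -106.1  442.5] dist 344.0 rot deg 5.0
```

View pics/s14.png

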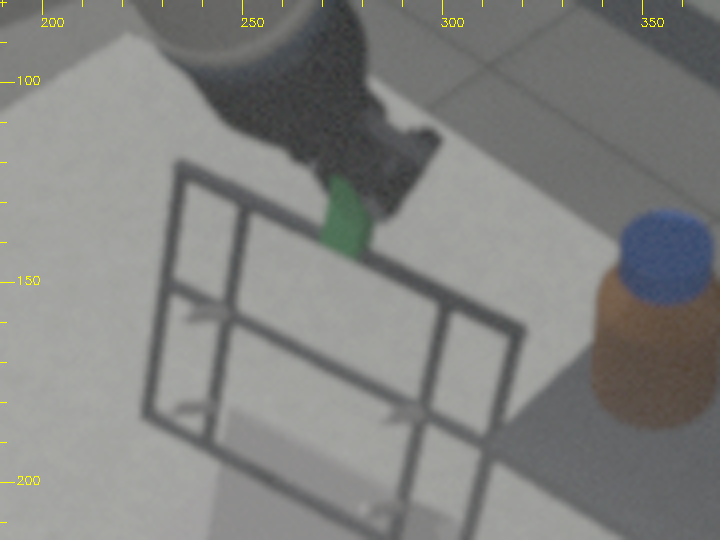

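View pics/t14.png

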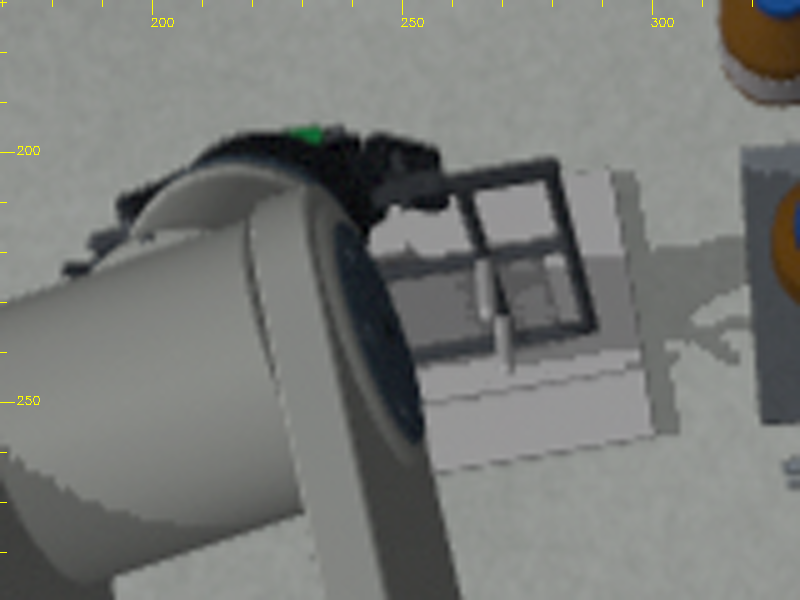

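```bash
python3 - <<'E'
from mv import *
plan([495,160,303],.14,.405)
plan([460,-100,303],.1,.405)
E
```

```text
{"translation": [-15.54, 0.39, -6.6], "rot": [-0.018, -0.0, 0.043]} TCP [434.5 151.5 445.5] dist 168.9 rot deg 2.7
{"translation": [-23.13, 25.04, -9.84], "rot": [-0.034, -0.0, 0.08]} TCP [ 399.2 -106.1  445.5] dist 354.9 rot deg 5.0
```

Request:
step_arm(
  deltas=[
    {"translation":[-4.0,0.1,-1.7],"rot":[-0.005,0,0.01]},
    {"translation":[-8.0,0.2,-3.4],"rot":[-0.009,0,0.02]},
    {"translation":[-12.0,0.3,-5.1],"rot":[-0.014,0,0.03]},
    {"translation":[-15.5,0.4,-6.6],"rot":[-0.018,0,0.043]},
    {"translation":[-17.0,5.4,-7.2],"rot":[-0.021,0,0.05]},
    {"translation":[-18.6,10.3,-7.9],"rot":[-0.025,0,0.058]},
    {"translation":[-20.1,15.2,-8.5],"rot":[-0.028,0,0.065]},
    {"translation":[-21.6,20.1,-9.2],"rot":[-0.031,0,0.073]},
  ],
)

```text
clock: 14.58
eef_pos: [405.7, -56.0, 445.4]
tcp_rot: [3.139, -0.405, 0.108]
contact_force: [1.9, 0.2, -2.5]
opening: 0.239
```

```bash
python3 - <<'E'
from mv import *
commit([-21.6,20.1,-9.2],[-.031,0,.073]); check()
E
```

```text
t 14.57 q [-0.187 -0.145  2.136  0.163  0.767  1.18 ] err p [-0.6 -1.5 -0.2] err rot [-0.002 -0.    -0.   ] G [466.5 -49.7 302.9] F [ 1.9  0.2 -2.5] open 0.239
```

```bash
python3 - <<'E'
from mv import *
g=stand([-150,0,305]); print(g)
plan(g,ST[2],.405)
plan(g,ST[2],.785)
E
```

```text
[ 466.3242431  -208.34937501  305.        ]
{"translation": [-1.58, 15.9, -0.88], "rot": [-0.003, -0.0, 0.006]} TCP [ 405.6 -214.5  447.5] dist 160.1 rot deg 0.4
{"translation": [-7.33, 15.87, 0.22], "rot": [-0.004, 0.38, 0.006]} TCP [ 357.3 -219.4  414.6] dist 174.8 rot deg 21.8
```

Request:
step_arm(
  deltas=[
    {"translation":[-0.4,4.0,-0.2],"rot":[0,0,0]},
    {"translation":[-0.8,8.0,-0.4],"rot":[0,0,0]},
    {"translation":[-1.2,12.0,-0.6],"rot":[0,0,0]},
    {"translation":[-1.6,15.9,-0.9],"rot":[-0.003,0,0.006]},
    {"translation":[-3.5,15.9,-0.6],"rot":[-0.003,0.13,0.006]},
    {"translation":[-5.4,15.9,-0.2],"rot":[-0.003,0.25,0.006]},
    {"translation":[-7.3,15.9,0.2],"rot":[-0.004,0.38,0.006]},
    {"translation":[-7.3,15.9,0.2],"rot":[-0.004,0.38,0.006]},
  ],
)

```text
clock: 15.58
eef_pos: [356.3, -219.6, 414.0]
tcp_rot: [-3.139, -0.783, 0.095]
contact_force: [-0.3, -0.7, -3.7]
opening: 0.239
```

```bash
python3 - <<'E'
from mv import *
commit([-7.3,15.9,.2],[-.004,.38,.006]); check()
E
```

```text
t 15.57 q [-0.777 -0.078  2.246  1.021  0.688 -0.031] err p [-1.3  0.1 -1. ] err rot [-0.001 -0.002  0.004] G [ 465.1 -208.8  304.2] F [-0.3 -0.7 -3.7] open 0.239
```

```bash
python3 - <<'E'
from mv import *
from rig import imaging
check()
for n in("side","top"): cv2.imwrite(f"pics/{n}12.png",imaging.grab_frame(n)["image"][:,:,::-1])
crop("pics/side12.png","pics/s15.png",280,200,480,350,4)
crop("pics/top12.png","pics/t15.png",330,210,510,345,4)
E
```

```text
t 15.57 q [-0.777 -0.078  2.246  1.021  0.688 -0.031] err p [-1.3  0.1 -1. ] err rot [-0.001 -0.002  0.004] G [ 465.1 -208.8  304.2] F [-0.3 -0.7 -3.7] open 0.239
```

View pics/s15.png

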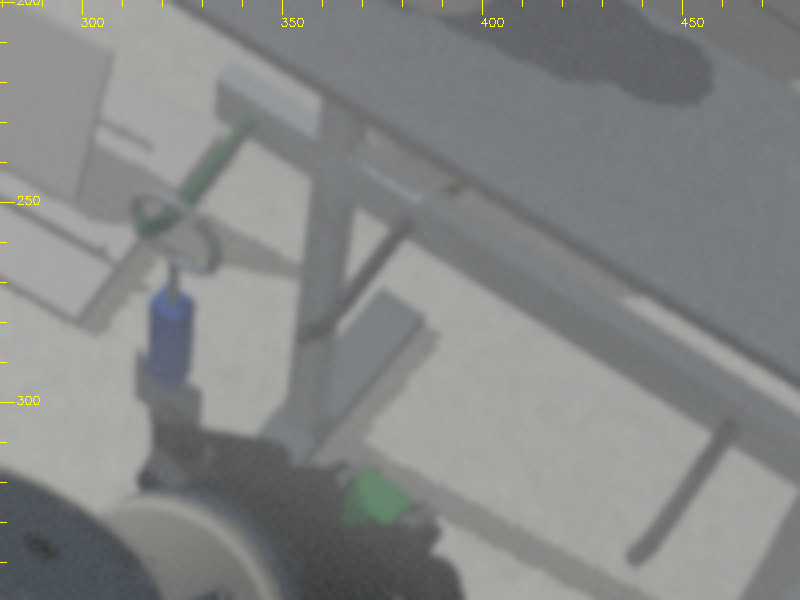

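View pics/t15.png

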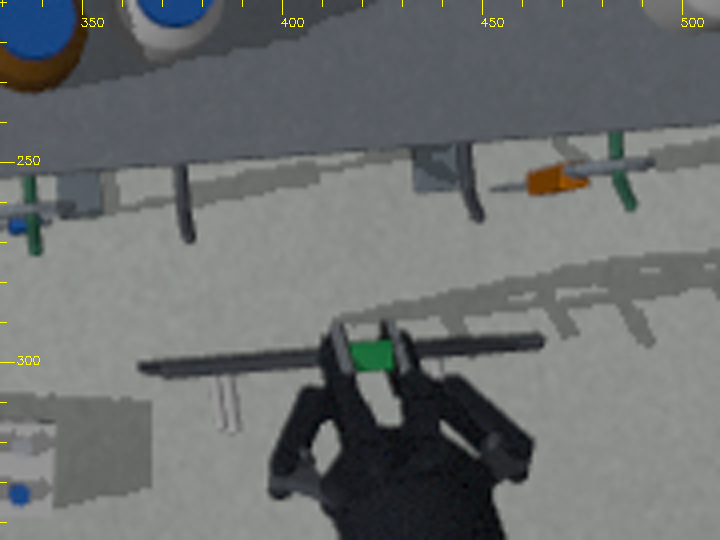

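```bash
python3 - <<'E'
from mv import *
def un(n,px,z):
    a=least_squares(lambda xy:proj(n,[xy[0],xy[1],z])[0]-px,[500,-100]); return np.array([*a.x,z])
o=lambda X,Y:(330+(X+.5)/4-.5,210+(Y+.5)/4-.5)
for z in(266,270,274):
  L=un("top",o(139,368),z);R=un("top",o(545,341),z); l,r=tostand(L),tostand(R); print(z,l.round(1),r.round(1),"mid",((l+r)/2).round(1),"len",np.linalg.norm(l-r),"yaw",np.arctan2(r[0]-l[0],l[1]-r[1]))
for nm,pt,y in(("blocked",(190,240),80),("clear",(480,220),-80)): print(nm,tostand(un("top",o(*pt),255)).round(1))
print("tabtop",tostand(un("top",o(370,355),322)).round(1))
E
```

```text
266 [-147.9  113.9  266. ] [-150.3 -107.2  266. ] mid [-149.1    3.3  266. ] len 221.14787793991178 yaw -0.01098426186886876
270 [-147.8  114.2  270. ] [-150.2 -106.   270. ] mid [-149.     4.1  270. ] len 220.29350264629207 yaw -0.010984261868868478
274 [-147.7  114.6  274. ] [-150.1 -104.8  274. ] mid [-148.9    4.9  274. ] len 219.43912735267264 yaw -0.010984261868867145
blocked [-80.5  78.9 255. ]
clear [-81.8 -81.7 255. ]
tabtop [-148.7   -0.   322. ]
```

```bash
python3 - <<'E'
from mv import *
plan(stand([-105,-1,308]),ST[2],.785)
E
```

```text
{"translation": [3.36, 0.07, 2.98], "rot": [0.0, -0.0, -0.0]} TCP [ 402.2 -215.8  417.6] dist 44.9 rot deg 0.0
```

Request:
step_arm(
  deltas=[
    {"translation":[1.2,0.1,1.0],"rot":[0,0,0]},
    {"translation":[2.4,0.1,2.0],"rot":[0,0,0]},
    {"translation":[3.4,0.1,3.0],"rot":[0,0,0]},
    {"translation":[3.4,0.1,3.0],"rot":[0,0,0]},
  ],
)

```text
clock: 16.18
eef_pos: [404.5, -216.0, 419.4]
tcp_rot: [3.138, -0.787, 0.104]
contact_force: [-0.2, 0.2, -3.3]
opening: 0.243
```

```bash
python3 - <<'E'
from mv import *
from rig import imaging
commit([3.4,.1,3.0],[0,0,0]); check()
for n in("side","top"): cv2.imwrite(f"pics/{n}13.png",imaging.grab_frame(n)["image"][:,:,::-1])
crop("pics/side13.png","pics/s16.png",280,200,480,350,4)
crop("pics/top13.png","pics/t16.png",330,210,490,320,5)
E
```

```text
t 16.18 q [-0.678 -0.024  2.183  1.017  0.624  0.04 ] err p [1.8 0.1 1.6] err rot [-0.001  0.002 -0.002] G [ 513.7 -205.1  310. ] F [-0.2  0.2 -3.3] open 0.243
```

View pics/s16.png

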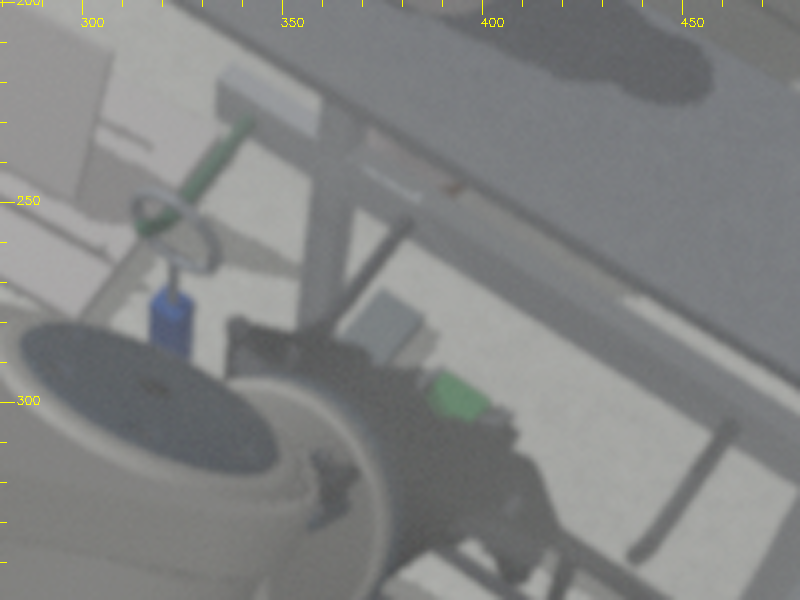

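View pics/t16.png

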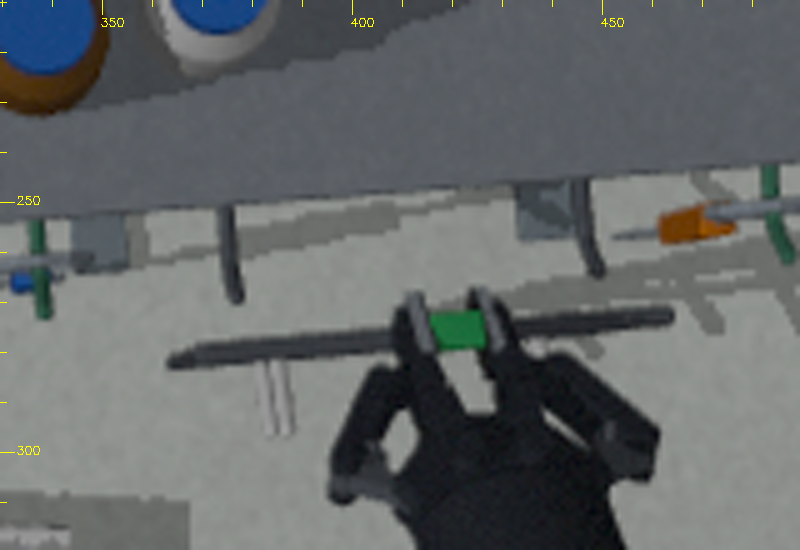

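```bash
python3 - <<'E'
from mv import *
for z in(150,85,4):
  for sh in (0,):
    p=np.array([stand([-101,y,308-36.6+(z-150)]) for y in(104,-104)]); u=proj("top",p); print(z,((u-[330,210]+.5)*5-.5).round(0).tolist(), "side",((proj("side",p)-[280,200]+.5)*4-.5).round(0).tolist())
print("tab",((proj("top",stand([-101,0,323]))-[330,210]+.5)*5-.5).round(0))
print(((proj("side",stand([-101,0,323]))-[280,200]+.5)*4-.5).round(0))
u=proj("top",[stand([-101,60,308-36.6-50]),stand([-141,60,308-36.6-50]),stand([-101,60,151.4]),stand([-141,60,151.4])]);print(((u-[330,210]+.5)*5-.5).round(0))
E
```

```text
150 [[188.0, 350.0], [666.0, 313.0]] side [[228.0, 320.0], [670.0, 616.0]]
85 [[175.0, 353.0], [624.0, 318.0]] side [[223.0, 397.0], [638.0, 682.0]]
4 [[160.0, 357.0], [578.0, 324.0]] side [[217.0, 482.0], [603.0, 754.0]]
tab [[452. 328.]]
[[455. 397.]]
[[274. 345.]
 [282. 433.]
 [255. 348.]
 [262. 431.]]
```

Request:
step_arm(
  deltas=[
    {"translation":[0.9,0,0.9],"rot":[0,0,0]},
    {"translation":[1.8,0,1.8],"rot":[0,0,0]},
    {"translation":[2.7,0,2.7],"rot":[0,0,0]},
    {"translation":[3.5,0,3.5],"rot":[0,0,0]},
    {"translation":[3.5,0,3.5],"rot":[0,0,0]},
  ],
)

```text
clock: 16.9
eef_pos: [453.2, -211.3, 419.4]
tcp_rot: [3.138, -0.787, 0.103]
contact_force: [-0.5, 0.0, -3.0]
opening: 0.238
```

```bash
python3 - <<'E'
from mv import *
from rig import imaging
commit([3.5,0,3.5],[0,0,0]); s=check(); p,R=load(); print(tostand(p+155*R[:,2]))
for n in("side","top"): cv2.imwrite(f"pics/{n}14.png",imaging.grab_frame(n)["image"][:,:,::-1])
crop("pics/side14.png","pics/s17.png",310,220,490,355,4)
crop("pics/top14.png","pics/t17.png",330,210,490,320,5)
for z in(150,85,4):
    P=np.array([stand([-53.5,y,308-36.6+(z-150)]) for y in(104,-104)]); u=proj("top",P); print(z,((u-[330,210]+.5)*5-.5).round(0).tolist(), "side",((proj("side",P)-[310,220]+.5)*4-.5).round(0).tolist())
print("tab",((proj("top",stand([-53.5,0,323]))-[330,210]+.5)*5-.5).round(0),((proj("side",stand([-53.5,0,323]))-[310,220]+.5)*4-.5).round(0))
E
```

```text
t 16.9 q [-0.593  0.04   2.119  1.008  0.563  0.109] err p [ 1.3 -0.2  1.6] err rot [-0.001  0.002 -0.002] G [ 562.4 -200.5  309.9] F [-0.5  0.  -3. ] open 0.238
[-55.02565835  -1.3360478  308.13998769]
150 [[179.0, 241.0], [654.0, 205.0]] side [[177.0, 163.0], [613.0, 445.0]]
85 [[166.0, 251.0], [613.0, 216.0]] side [[168.0, 243.0], [578.0, 515.0]]
4 [[152.0, 261.0], [569.0, 229.0]] side [[158.0, 331.0], [540.0, 592.0]]
tab [[441. 213.]] [[404. 232.]]
```

View pics/s17.png

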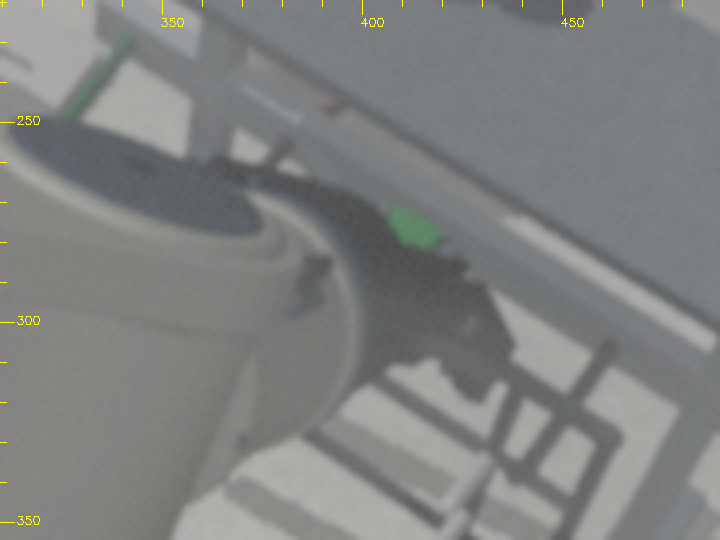

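View pics/t17.png

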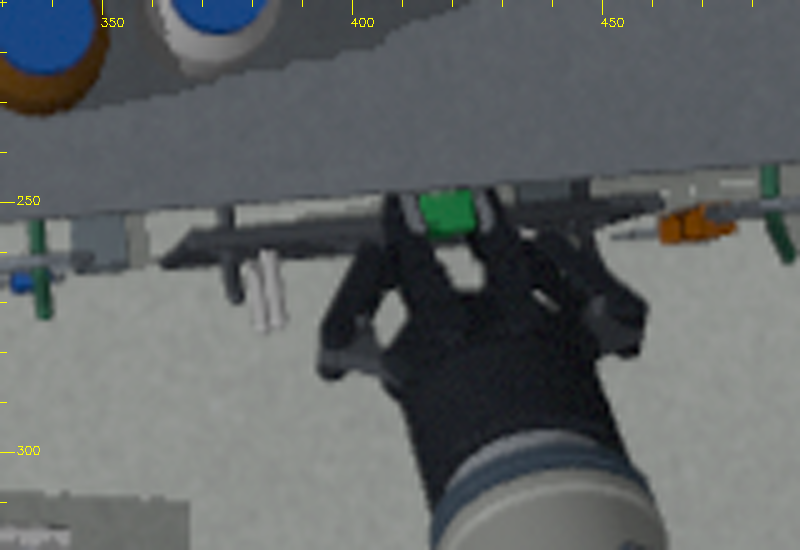

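Request:
step_arm(
  deltas=[
    {"translation":[-0.4,0,0.4],"rot":[0,0,0]},
    {"translation":[-0.8,0,0.8],"rot":[0,0,0]},
    {"translation":[-1.2,0,1.2],"rot":[0,0,0]},
    {"translation":[-1.4,0,1.4],"rot":[0,0,0]},
    {"translation":[-1.4,0,1.4],"rot":[0,0,0]},
  ],
)

```text
clock: 17.62
eef_pos: [452.4, -211.5, 399.3]
tcp_rot: [3.139, -0.787, 0.102]
contact_force: [-0.3, -0.0, -2.0]
opening: 0.244
```

```bash
python3 - <<'E'
from mv import *
commit([-1.4,0,1.4],[0,0,0]); check()
E
```

```text
t 17.62 q [-0.594  0.069  2.141  1.08   0.538  0.025] err p [ 0.4 -0.4  1.3] err rot [-0.002  0.001 -0.001] G [ 561.6 -200.8  289.8] F [-0.3 -0.  -2. ] open 0.244
```

Request:
step_arm(
  deltas=[
    {"translation":[-0.1,0,0.1],"rot":[0,0,0]},
    {"translation":[-0.2,0,0.2],"rot":[0,0,0]},
    {"translation":[-0.3,0,0.3],"rot":[0,0,0]},
    {"translation":[-0.3,0,0.3],"rot":[0,0,0]},
    {"translation":[-0.3,0,0.3],"rot":[0,0,0]},
  ],
)

```text
clock: 18.25
eef_pos: [452.4, -211.5, 395.4]
tcp_rot: [3.138, -0.787, 0.102]
contact_force: [0.2, 0.8, -3.5]
opening: 0.239
```

```bash
python3 - <<'E'
from mv import *
commit([-.3,0,.3],[0,0,0]); check()
E
```

```text
t 18.25 q [-0.594  0.075  2.145  1.096  0.533  0.006] err p [ 0.5 -0.4  1.7] err rot [-0.002  0.002 -0.001] G [ 561.7 -200.8  286. ] F [ 0.2  0.8 -3.5] open 0.239
```

Request:
step_arm(
  deltas=[
    {"translation":[-0.1,0,0.1],"rot":[0,0,0]},
    {"translation":[-0.2,0,0.2],"rot":[0,0,0]},
    {"translation":[-0.2,0,0.2],"rot":[0,0,0]},
    {"translation":[-0.2,0,0.2],"rot":[0,0,0]},
  ],
)

```text
clock: 18.75
eef_pos: [453.1, -211.7, 394.4]
tcp_rot: [3.137, -0.791, 0.103]
contact_force: [-3.5, 2.8, 9.3]
opening: 0.236
```

```bash
python3 - <<'E'
from mv import *
commit([-.2,0,.2],[0,0,0]); check()
from rig import readout
print(readout.sense()["wrist_torque"])
E
```

```text
t 18.75 q [-0.594  0.078  2.146  1.109  0.531 -0.007] err p [ 1.2 -0.6  3.5] err rot [-0.003  0.006 -0.002] G [ 562.8 -201.1  285.4] F [-3.5  2.8  9.3] open 0.236
[ 0.42700286 -0.14157332  0.30779782]
```

```bash
python3 - <<'E'
from mv import *
from rig import imaging
for n in("side","top"): cv2.imwrite(f"pics/{n}15.png",imaging.grab_frame(n)["image"][:,:,::-1])
crop("pics/side15.png","pics/s18.png",410,280,500,360,8)
crop("pics/top15.png","pics/t18.png",340,230,480,290,5)
for y in(104,-104):
    P=[stand([-53.5,y,249])]; print(((proj("top",P)-[340,230]+.5)*5-.5).round(0),((proj("side",P)-[410,280]+.5)*8-.5).round(0))
E
```

```text
[[124. 145.]] [[-453.  -96.]]
[[590. 109.]] [[401. 461.]]
```

View pics/s18.png

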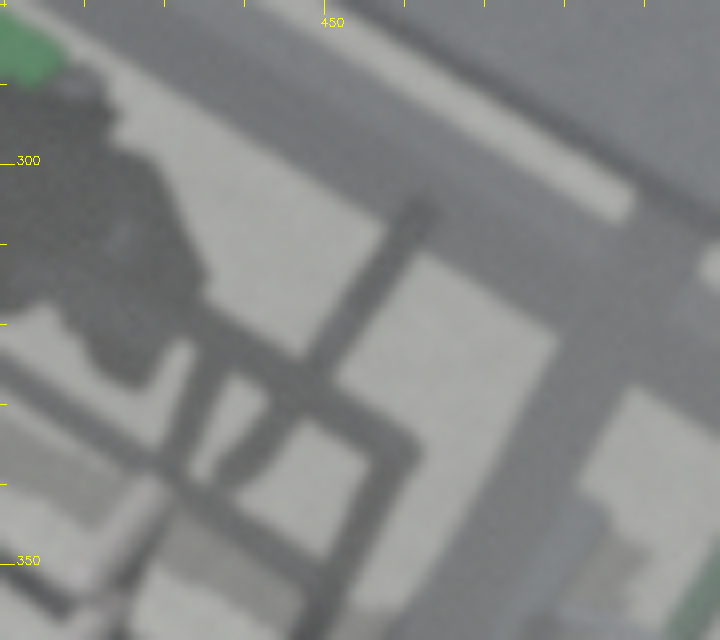

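View pics/t18.png

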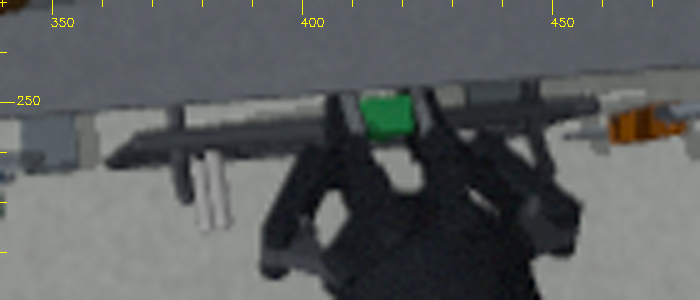

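Request:
step_arm(
  deltas=[
    {"translation":[-0.1,0,0.1],"rot":[0,0,0]},
    {"translation":[-0.1,0,0.1],"rot":[0,0,0]},
    {"translation":[-0.1,0,0.1],"rot":[0,0,0]},
    {"translation":[-0.1,0,0.1],"rot":[0,0,0]},
  ],
)

```text
clock: 19.35
eef_pos: [453.4, -211.8, 394.0]
tcp_rot: [3.137, -0.793, 0.104]
contact_force: [-8.3, 4.0, 16.9]
opening: 0.239
```

```bash
python3 - <<'E'
from mv import *
commit([-.1,0,.1],[0,0,0]); check()
from rig import readout
print(readout.sense()["wrist_torque"])
E
```

```text
t 19.35 q [-0.594  0.079  2.146  1.115  0.53  -0.014] err p [ 1.5 -0.7  4.5] err rot [-0.003  0.007 -0.002] G [ 563.3 -201.1  285.2] F [-8.3  4.  16.9] open 0.239
[ 0.69341851 -0.39525504  0.53305647]
```

Request:
step_arm(
  deltas=[
    {"translation":[0.1,0,-0.1],"rot":[0,0,0]},
    {"translation":[0.1,0,-0.1],"rot":[0,0,0]},
    {"translation":[0.1,0,-0.1],"rot":[0,0,0]},
  ],
)

```text
clock: 19.73
eef_pos: [453.3, -211.7, 394.4]
tcp_rot: [3.137, -0.791, 0.103]
contact_force: [-1.2, 2.1, 8.8]
opening: 0.243
```

Request:
step_arm(
  deltas=[
    {"translation":[0,0,0],"rot":[0,0,0]},
    {"translation":[0,0,0],"rot":[0,0,0]},
    {"translation":[0,0,0],"rot":[0,0,0]},
    {"translation":[0,0,0],"rot":[0,0,0]},
    {"translation":[0,0,0],"rot":[0,0,0]},
    {"translation":[0,0,0],"rot":[0,0,0]},
  ],
  grip=0,
)

```text
clock: 20.48
eef_pos: [452.4, -211.5, 392.5]
tcp_rot: [3.138, -0.787, 0.102]
contact_force: [-0.9, 0.9, -0.4]
opening: 1.002
```

```bash
python3 - <<'E'
from mv import *
commit([.1,0,-.1],[0,0,0]); check()
from rig import imaging
for n in("side","top"): cv2.imwrite(f"pics/{n}16.png",imaging.grab_frame(n)["image"][:,:,::-1])
crop("pics/side16.png","pics/s19.png",340,230,500,360,5)
crop("pics/top16.png","pics/t19.png",340,230,480,290,5)
E
```

```text
t 20.48 q [-0.594  0.08   2.148  1.107  0.529 -0.007] err p [ 0.5 -0.4  1.6] err rot [-0.002  0.002 -0.001] G [ 561.7 -200.8  283.1] F [-0.9  0.9 -0.4] open 1.002
```

View pics/s19.png

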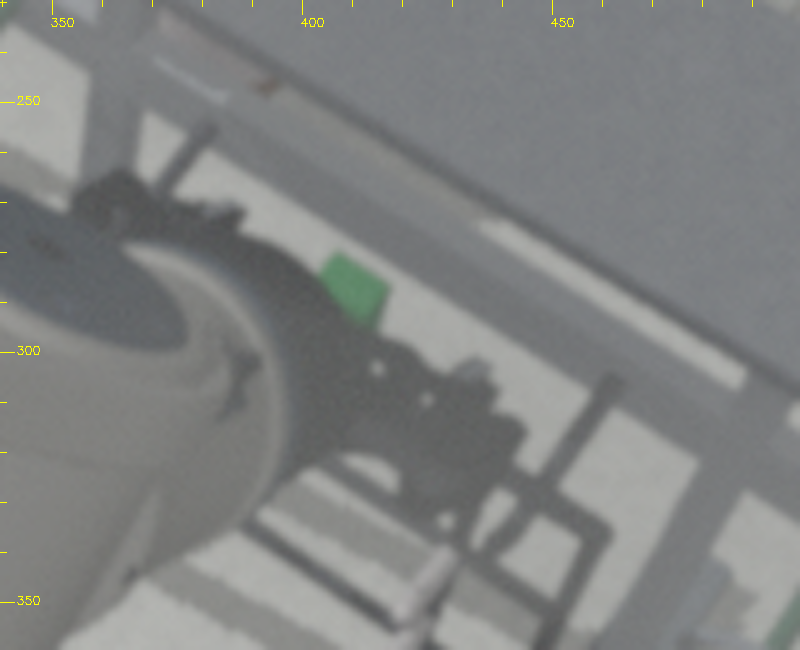

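View pics/t19.png

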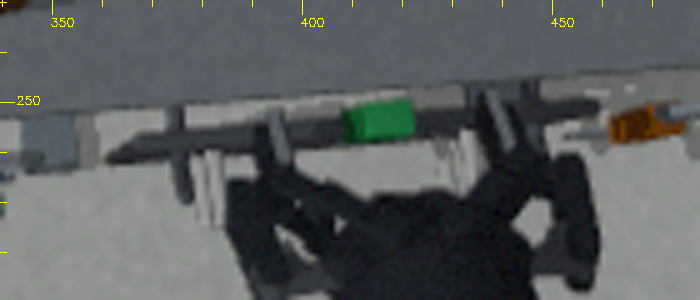

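Request:
step_arm(
  deltas=[
    {"translation":[0,0,-1.5],"rot":[0,0,0]},
    {"translation":[0,0,-3.5],"rot":[0,0,0]},
    {"translation":[0,0,-6.0],"rot":[0,0,0]},
    {"translation":[0,0,-9.0],"rot":[0,0,0]},
    {"translation":[-3,0,-13.0],"rot":[0,0,0]},
    {"translation":[-6,0,-16.0],"rot":[0,0,0]},
    {"translation":[-6,0,-16.0],"rot":[0,0,0]},
    {"translation":[-6,0,-16.0],"rot":[0,0,0]},
  ],
)

```text
clock: 21.58
eef_pos: [297.7, -227.2, 463.3]
tcp_rot: [3.137, -0.788, 0.101]
contact_force: [-0.1, 0.0, 0.3]
opening: 1.001
```

```bash
python3 - <<'E'
from mv import *
resync(); check()
from rig import imaging
for n in("side","top"): cv2.imwrite(f"pics/{n}17.png",imaging.grab_frame(n)["image"][:,:,::-1])
crop("pics/side17.png","pics/s20.png",290,200,500,370,3)
crop("pics/top17.png","pics/t20.png",310,220,500,320,4)
for n in("side","top"):
  print(n,proj(n,[stand([-53.5,104,249]),stand([-53.5,-104,249]),stand([-53.5,104,103]),stand([-53.5,-104,103])]).round(1).tolist())
E
```

```text
t 21.57 q [-0.934 -0.218  2.235  0.903  0.885  0.025] err p [ 0.   0.  -0.5] err rot [0. 0. 0.] G [ 407.1 -216.7  354. ] F [-0.1  0.   0.3] open 1.001
side [[353.0, 267.5], [459.7, 337.2], [348.4, 308.0], [442.3, 372.5]]
top [[364.5, 258.5], [457.6, 251.3], [359.3, 262.3], [441.0, 256.0]]
```

View pics/s20.png

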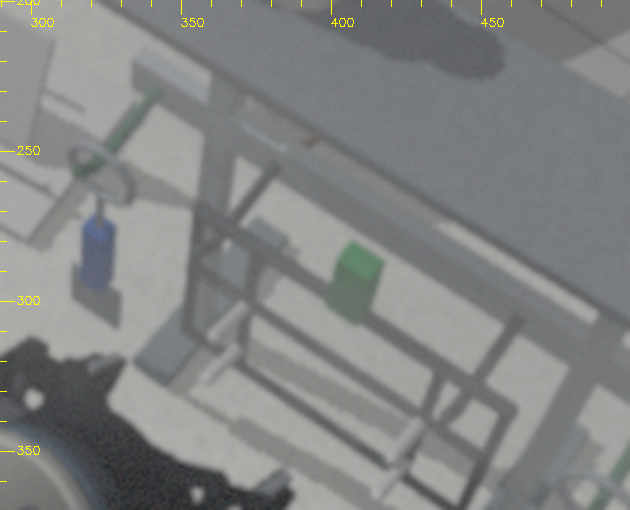

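View pics/t20.png

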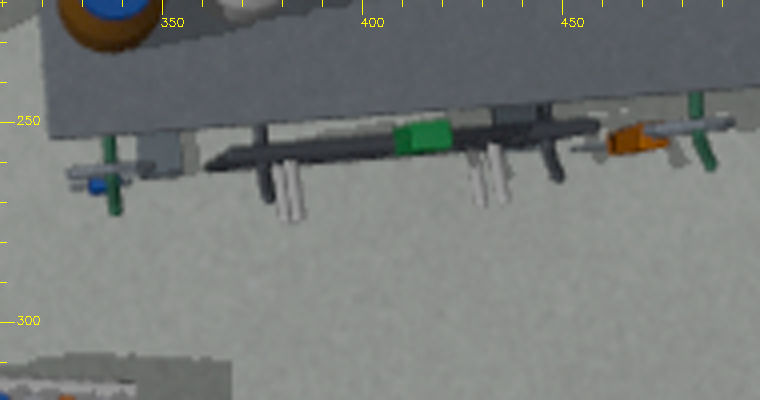

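```bash
python3 - <<'E'
from mv import *
from rig import imaging
a=cv2.imread("pics/side17.png").astype(int)
for i in range(4): d=imaging.grab_frame("side")["image"][:,:,::-1].astype(int)
b=cv2.GaussianBlur(np.abs(a-d).astype(np.uint8),(5,5),0); print("max diff",b.max())
s=check()
E
```

```text
max diff 24
t 21.88 q [-0.933 -0.217  2.235  0.902  0.886  0.024] err p [ 0.4  0.5 -0.9] err rot [ 0.002 -0.001 -0.001] G [ 407.3 -215.8  353.4] F [ 0.5 -1.4 -0.1] open 0.998
```

Request:
step_arm(
  deltas=[
    {"translation":[0,0,0],"rot":[0,0,0]},
    {"translation":[0,0,0],"rot":[0,0,0]},
    {"translation":[0,0,0],"rot":[0,0,0]},
    {"translation":[0,0,0],"rot":[0,0,0]},
    {"translation":[0,0,0],"rot":[0,0,0]},
    {"translation":[0,0,0],"rot":[0,0,0]},
    {"translation":[0,0,0],"rot":[0,0,0]},
    {"translation":[0,0,0],"rot":[0,0,0]},
  ],
)

```text
clock: 22.88
eef_pos: [297.5, -226.9, 463.0]
tcp_rot: [3.138, -0.787, 0.102]
contact_force: [0.1, -0.1, -0.2]
opening: 0.999
```

```bash
python3 - <<'E'
from mv import *
from rig import imaging
a=imaging.grab_frame("side")["image"].astype(int)
for i in range(4): d=imaging.grab_frame("side")["image"].astype(int)
b=cv2.GaussianBlur(np.abs(a-d).astype(np.uint8),(5,5),0).max(2); y,x=np.unravel_index(b.argmax(),b.shape); print("max diff",b.max(),x,y,"scene",b[200:360,340:480].max(),"blue",b[240:310,305:340].max(),"static bg",b[200:240,450:560].max())
cv2.imwrite("pics/side18.png",d[:,:,::-1].astype(np.uint8)); crop("pics/side18.png","pics/s21.png",290,200,500,370,3)
E
```

```text
max diff 5 338 356 scene 4 blue 2 static bg 3
```

View pics/s21.png

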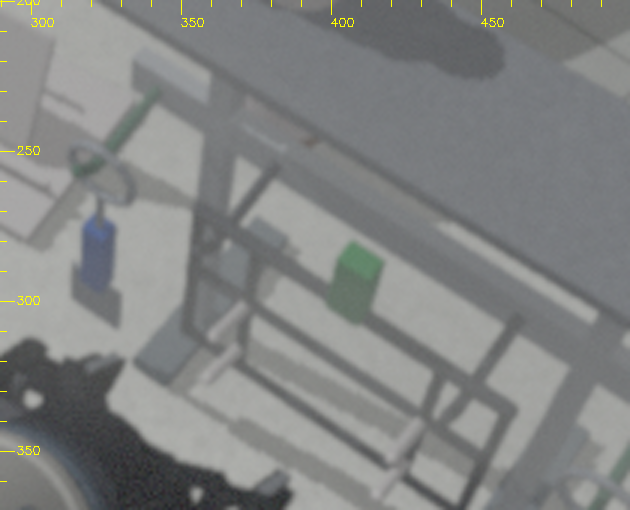

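The scene is still: the frame hangs on both dark hooks, with its bar ends at about (356,269) and (461,336). The blue scraper hangs on the green hook, its loop at about (320,257). Handing in.

```bash
python3 -c "
from rig import ticket
print(ticket.sign_off())"
```

```text
the job is handed in; nothing more can be done
None
```

I moved the blue scraper to the empty green end hook and let it go. I then took the peg frame from the drainer, stood it upright and hung it pegs to the front on the two dark steel hooks. The job was handed in at about 23 s; no verdict is reported.

- **Resting on both hooks before release:** the frame moved only about 0.3 mm when the upward force rose from 9 N to 17 N. The wrist moment matched both hooks sharing the load. I eased back to about 9 N and opened.
- **Last pictures:** there is one hook in each outer bay, and nothing in view was moving. The frame's bar ends lie within about 1.5 to 4 px of the expected hung position, with the left end the farthest off. This suggests the frame sits a few mm to the right, inside the 16 mm limit. I had also estimated that the frame was upright just before hanging it.
- **Blue scraper:** the loop measured 3.5 mm along the hook, 1.5 mm sideways and 12 mm below the hook's origin, against a nominal 16 mm below. An earlier reading from these cameras was also about 3 mm high, so I take it as fully seated.
- **Gripper:** it was open, clear of everything and reading about zero force. I did not touch the orange scraper, the bottle or the tube rack.
- **One shortfall:** one reorienting move between the two jobs ended about 70 mm short because of the joint speed limit. I read the pose again and carried on from there, with no contact.

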